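Load the specimen feed chute and clamp it shut

ROBOT

A 6-joint arm with a two-finger parallel gripper is mounted at the origin on a cart in front of the work surface, level with it; the furniture and walls round the work are solid. World frame = base frame: x ahead of the robot, y to its left, z up, the work surface at z = 0. Lengths are in m, angles in rad, forces in N, time in s.
With the tool pointing down it reaches from about 0.35 to 0.775 m from the base axis. Payload 7.3 kg.
Tool frame: the origin (TCP) lies between the finger pads; the fingertips stand 17 mm ahead of it and the grasp point (between the pads) lies 2 mm behind it; y points along the fingers, z is the direction in which the jaws open and shut, and the axes are right-handed (so a half turn about y gives the same grasp; the last joint's range is limited). The gripper opens to 92 mm and grips with 3 to 60 N. Pads are 19 mm wide; open, the fingers measure 130 mm over their backs; the gripper's body (75 mm by 190 mm) begins 47 mm behind the grasp point.
Start: joints at [1.071, 0.342, 1.524, -0, 1.275, -0.146], TCP at [0.182, 0.493, 0.244] pointing down, gripper open.
Joint ranges: [-2.53, 2.53], [-0.77, 2.02], [0.04, 2.7], [-1, 4.14], [0.28, 2.66], [-3.11, 3.11]. Speed limits (rad/s): [2.57, 2.57, 3.14, 3.14, 3.14, 3.14].

INTERFACE

Orientations are given as a rotation vector (axis times angle).
In Python, from workcell import bot gives the robot as it stands.
- The arm moves only by the tool carry_out, never from a script. Its argument "rows" is a list of rows, each a list of 5 numbers: the shift along the tool's x, y, z in mm, then the turn about the tool's y in rad, then the gripper's target within -1 to 1 (shut at 1, half-way at 0, fully open at -1). In form: [[x, y, z, turn, grip], ...]. A call has 1 to 10 rows; each row is the pose to reach, as a shift and turn from the pose commanded when the call began, along the tool's axes at that moment; what a row does not reach only later rows make up. A row lasts 1/8 s, in which the tool goes at most 62.5 mm and 10.7 degrees, less where a joint would pass 70% of its speed; a pose out of reach is approached as far as the arm can. A call with a gripper value outside its range is refused whole. The fingers move at their own pace and stop on an object; the grip force is fixed at half the most. Time passes only in rows, so rows that repeat a pose let the fingers close. It gives the time, the measured TCP pose, the force and the opening at its end, in the units of the state.
- bot.get_obs(): the state, without advancing time (a new reading comes with each control period).
- bot.read_camera(name): name is "side" or "top"; returns a dict with "image" (420x560x3 uint8, red, green, blue), "fov_y" (degrees; the focal length in pixels is half the picture's height over the tangent of half this angle, whatever the lens; pixels are square), "cx", "cy" (the principal point, pixels), "pose" (4x4, takes a point from camera to world coordinates). Camera axes: x right, y down, z forward; pixel columns grow to the right and rows downward; lengths in m; the calibration is good to about 2 mm. A picture is of the moment at which its call begins. There is no depth.
- bot.sign_off(): hands the job in, once; it reports no verdict.
Trained networks look in the newest picture that a camera, given by its name, has taken for a name from the list of things; names that differ only in an ending like _2 or _b are one class to them, and where a whole thing is asked for, a point or a joint stands for the part that bears it (a point fixed in the world has none). Each returns a list of dicts, best first, with "conf" (0 to 1); they miss things now and then, are a little off and sometimes report something else, mostly with a low value. They report only what shows in the picture. A call takes as long as a camera call.
- bot.find_in(camera, name): "pixel" ([row, column] in pixels, amid what is visible of it).
- bot.cut_out(camera, name): "pixels" (420x560 bool, what is visible of it) and "pixel" ([row, column] in pixels, amid what is visible of it).
The state is a dict: "clock": time; "qpos": joint angles; "joint_vel": joint speeds; "joint_torque": joint torques, N m; "ee_pos": TCP position; "orientation": TCP orientation; "wrist_force": force on the tool from outside, world axes, zero at the start; "moment": the same for the moment, N m; "grip_width": finger opening in m.
Only numpy, scipy, OpenCV 4.12 (cv2) and the standard library are available. Lean on these libraries where they do the work, as an engineer would, in place of code of your own. Each camera call takes 0.05 s, during which the arm holds its last target.

TASK

Load the gravity feed chute of the coating tester: slide its clear hood fully open, then put every orange-finned specimen carrier from the white tray into the loading bay, turned so that its off-centre fin clears the yellow guard, and let each slide down into the magazine until none is left in the bay. Then slide the hood fully shut over the bay and swing the red clamp arm all the way down onto it. Leave the other things on the worktop where they are.

Things in the scene. Friction and masses are not known exactly. Their poses are not given: they have to be found in the camera images.
- carrier_1: specimen carrier, loose, 120 g (some are absent): grey slab 60 (x) x 40 (y) x 16 mm; an upright orange grip fin 38 (x) x 10 (y) mm rises from it to 48 mm above the underside, off-centre: its middle is at x = 0, y = +11 mm. A steel plate with a copper strip lies on the other, wide part. Origin: centre of the underside; x along the fin, z up
- carrier_2: specimen carrier, loose, 120 g (some are absent): grey slab 60 (x) x 40 (y) x 16 mm; an upright orange grip fin 38 (x) x 10 (y) mm rises from it to 48 mm above the underside, off-centre: its middle is at x = 0, y = +11 mm. A steel plate with a copper strip lies on the other, wide part. Origin: centre of the underside; x along the fin, z up
- carrier_3: specimen carrier, loose, 120 g (some are absent): grey slab 60 (x) x 40 (y) x 16 mm; an upright orange grip fin 38 (x) x 10 (y) mm rises from it to 48 mm above the underside, off-centre: its middle is at x = 0, y = +11 mm. A steel plate with a copper strip lies on the other, wide part. Origin: centre of the underside; x along the fin, z up
- carrier_4: specimen carrier, loose, 120 g (some are absent): grey slab 60 (x) x 40 (y) x 16 mm; an upright orange grip fin 38 (x) x 10 (y) mm rises from it to 48 mm above the underside, off-centre: its middle is at x = 0, y = +11 mm. A steel plate with a copper strip lies on the other, wide part. Origin: centre of the underside; x along the fin, z up
- carrier_5: specimen carrier, loose, 120 g (some are absent): grey slab 60 (x) x 40 (y) x 16 mm; an upright orange grip fin 38 (x) x 10 (y) mm rises from it to 48 mm above the underside, off-centre: its middle is at x = 0, y = +11 mm. A steel plate with a copper strip lies on the other, wide part. Origin: centre of the underside; x along the fin, z up
- tray: fixed low white tray, 195 (x) x 360 (y) mm, in which the carriers lie; rim 11 mm above its underside. Origin under its centre; its inner floor is 5 mm above the origin, 12.5 mm above the worktop
- track: sloping slick track of the feed chute, 20 degrees, on a fixed stand. Origin: on its floor (168 mm above the worktop) in the middle of the loading bay, at the high end near the robot; x downhill along the floor, away from the robot, y across, z square off the floor. Bay: x -48 to +52 mm, side walls 46 mm apart, 18 mm high, with flared lips to 24 mm high, y = +-33 mm
- guard_edge (a point): uphill edge of the fixed yellow guard strip, which roofs the y < 0 half of the magazine with 21.5 mm below it: track x = 52 mm, y = -13 mm. The y > 0 half is open above. So a carrier slides only with its fin on the y > 0 side (carrier x downhill like track x); the other way round it jams in the bay. End stop at x = 365 mm; five carriers fit nose to tail
- hood (a joint): clear hood sliding along track x: 0 = shut, covering the bay (x = -49 to +49 mm); 0.105 m = fully open, moved downhill over the magazine. Stays where it is left; about 3 N moves it. Roof 57 mm above the track floor, 84 mm wide across y
- hood_grip (a point): on the hood's blue grip fin (44 mm along the track x, 12 mm thick across, from 57 to 87 mm above the track floor): the middle of the fin, 77 mm above the floor, at track x = 24 mm when the hood is shut; moves with the hood
- clamp (a joint): red clamp arm at the high end of the track, behind the bay; hinge parallel to track y. 0 = standing up, leaning 0.25 rad back (uphill) from the track's z; grows as it is swung over downhill; 1.82 = fully down, flat over the hood. Stays where it is left; it takes 0.1 N m, about 2 N at the tip
- clamp_tip (a point): free end of the clamp arm, 80 mm from its hinge (arm 14 mm wide across, 10 mm thick); moves with it
- clamp_pivot (a point): hinge of the clamp arm, on its axis: track x = -85 mm, 66 mm above the track floor
- weight: bystander: brass weight, 30 mm across, 44 mm tall; origin under its centre
- amber_vial: bystander: brown vial with blue cap, 30 mm across, 66 mm tall; origin under its centre
- tape: bystander: roll of green tape lying flat, 67 mm across, 19 mm tall; origin under its centre
- stopper: bystander: brown rubber stopper, 32 mm across, 28 mm tall; origin under its centre

How it is judged:
On the way, in this order (a step that is already met when the one before it is completed fails the run):
1. the hood is slid fully open (value of joint hood above 0.09 m), for 0.2 s.
2. every carrier present has slid down into the magazine, with the hood still open (x of carrier_1 in the frame of track between 0.07 and 0.345 m and y of carrier_1 in the frame of track between -0.008 and 0.008 m and z of carrier_1 in the frame of track between -0.004 and 0.006 m and angle between the x axis of each of carrier_1, carrier_2, carrier_3, carrier_4, carrier_5 and the x axis of track, either way round below 0.2 rad and x of carrier_2 in the frame of track between 0.07 and 0.345 m and y of carrier_2 in the frame of track between -0.008 and 0.008 m and z of carrier_2 in the frame of track between -0.004 and 0.006 m and x of carrier_3 in the frame of track between 0.07 and 0.345 m and y of carrier_3 in the frame of track between -0.008 and 0.008 m and z of carrier_3 in the frame of track between -0.004 and 0.006 m and x of carrier_4 in the frame of track between 0.07 and 0.345 m and y of carrier_4 in the frame of track between -0.008 and 0.008 m and z of carrier_4 in the frame of track between -0.004 and 0.006 m and x of carrier_5 in the frame of track between 0.07 and 0.345 m and y of carrier_5 in the frame of track between -0.008 and 0.008 m and z of carrier_5 in the frame of track between -0.004 and 0.006 m and linear speed of each of carrier_1, carrier_2, carrier_3, carrier_4, carrier_5 below 0.02 m/s and value of joint hood above 0.06 m), for 0.2 s.
3. the hood is slid fully shut over the bay (value of joint hood below 0.006 m), for 0.2 s.
4. the clamp arm is swung down onto the shut hood (value of joint clamp above 1.7 rad and value of joint hood below 0.006 m), for 0.2 s.
At the end, for the whole second after the job is handed in: Every carrier present lies at rest in the magazine (its centre 70 to 345 mm down the track, within 8 mm of its middle, flat on its floor and in line with it), the hood is shut to within 6 mm and the clamp arm is down (over 1.70 rad) (all of step 4 and x of carrier_1 in the frame of track between 0.07 and 0.345 m and y of carrier_1 in the frame of track between -0.008 and 0.008 m and z of carrier_1 in the frame of track between -0.004 and 0.006 m and angle between the x axis of each of carrier_1, carrier_2, carrier_3, carrier_4, carrier_5 and the x axis of track, either way round below 0.2 rad and x of carrier_2 in the frame of track between 0.07 and 0.345 m and y of carrier_2 in the frame of track between -0.008 and 0.008 m and z of carrier_2 in the frame of track between -0.004 and 0.006 m and x of carrier_3 in the frame of track between 0.07 and 0.345 m and y of carrier_3 in the frame of track between -0.008 and 0.008 m and z of carrier_3 in the frame of track between -0.004 and 0.006 m and x of carrier_4 in the frame of track between 0.07 and 0.345 m and y of carrier_4 in the frame of track between -0.008 and 0.008 m and z of carrier_4 in the frame of track between -0.004 and 0.006 m and x of carrier_5 in the frame of track between 0.07 and 0.345 m and y of carrier_5 in the frame of track between -0.008 and 0.008 m and z of carrier_5 in the frame of track between -0.004 and 0.006 m and linear speed of each of carrier_1, carrier_2, carrier_3, carrier_4, carrier_5 below 0.02 m/s); the robot touches nothing.
It fails at once if a bystander (weight, vial, tape roll, stopper) is moved more than 30 mm (distance of any of weight, amber_vial, tape, stopper from where it was at the start of the episode above 0.03 m).
Of carrier_1, carrier_2, carrier_3, carrier_4, carrier_5 only 3 to 5 are there at a start; the rules pass over those that are not, and their reading is None.
At some moment in a run one of carrier_1, carrier_2, carrier_3, carrier_4, carrier_5 may be knocked a few centimetres aside while the robot is not near it.
It also fails if it takes over 210 s, if anything falls off the work surface, if the arm or the gripper's body presses on something with over 40 N, if the wrist force passes 120 N, or if a joint passes its speed limit or range.

## Working session

There is one attempt and no reset: what is moved stays moved. The work goes in short steps, Python scripts to look and compute and a tool call to move; the robot and the scene stay as the last step left them, time stands still between calls to the robot, and variables do not carry over. Pictures are saved under pics/ and viewed, and the job is handed in when it is done.

Besides the shell and the picture viewer there is one more tool, called after "Emit:" as name(argument=value, ...) on one line, values as JSON. carry_out: Moves the arm, as the interface text tells. Its arguments: {"type":"object","properties":{"rows":{"type":"array","items":{"type":"array","items":{"type":"number"}}}},"required":["rows"]}

```bash
mkdir -p pics; ls
python3 - <<'E'
from workcell import bot
import cv2,numpy as np
print(bot.get_obs())
for n in("side","top"):
    r=bot.read_camera(n); cv2.imwrite(f"pics/a_{n}.png",r["image"][:,:,::-1]); print(n,r["fov_y"],r["cx"],r["cy"],np.round(r["pose"],4).tolist())
E
```

```text
pics
{'clock': 0.0, 'qpos': array([ 1.07098141e+00,  3.42734399e-01,  1.52502952e+00, -2.43638273e-05,
        1.27538179e+00, -1.46016761e-01]), 'joint_vel': array([-1.06075073e-03,  1.14292210e-03, -4.69312479e-05,  4.83081896e-04,
        1.14733137e-03, -1.99398020e-03]), 'joint_torque': array([ 1.99500537e-04, -4.31242454e+01, -2.44219279e+01,  7.17375451e-02,
        5.60231984e-02, -1.33963140e-04]), 'ee_pos': array([0.18170169, 0.49214583, 0.24303451]), 'orientation': array([-1.55439452,  0.27803249, -0.27728973]), 'wrist_force': array([0.1974103 , 0.32684989, 0.17146477]), 'moment': array([ 0.0204647 , -0.0239919 ,  0.01197694]), 'grip_width': 0.09173304370813473}
side 50.976914111160845 278.2178905122429 204.19083762026736 [[0.4669, -0.7132, 0.5228, -0.0337], [-0.8843, -0.3832, 0.267, -0.2715], [0.0099, -0.587, -0.8096, 1.1909], [0.0, 0.0, 0.0, 1.0]]
top 50.07695840323236 272.0744456650697 206.9853627379647 [[0.0243, -0.9956, 0.0903, 0.4391], [-0.9997, -0.0249, -0.0059, 0.0293], [0.0082, -0.0902, -0.9959, 1.5537], [0.0, 0.0, 0.0, 1.0]]
```

View pics/a_side.png

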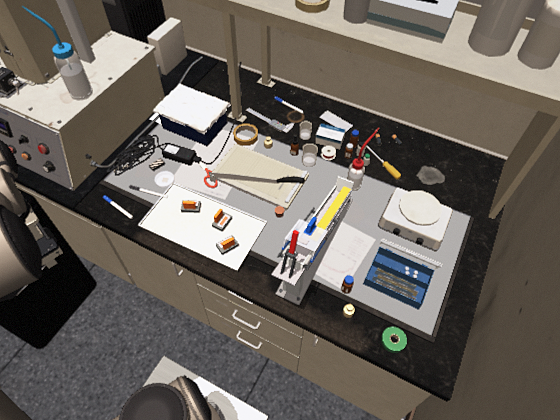

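View pics/a_top.png

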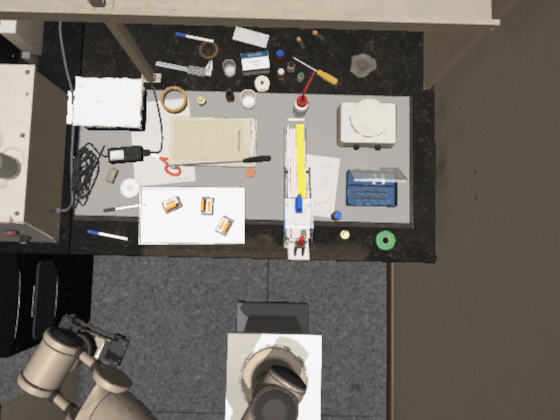

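```bash
cat > h.py <<'E'
from workcell import bot
import cv2,numpy as np
from scipy.spatial.transform import Rotation as R
def cam(n,save=None):
    r=bot.read_camera(n); r["f"]=210/np.tan(np.radians(r["fov_y"]/2))
    if save: cv2.imwrite(f"pics/{save}_{n}.png",r["image"][:,:,::-1])
    return r
def proj(r,p):
    T=np.linalg.inv(r["pose"]); q=T[:3,:3]@np.asarray(p,float)+T[:3,3]
    return np.array([r["f"]*q[0]/q[2]+r["cx"], r["f"]*q[1]/q[2]+r["cy"]])  # col,row
def ray(r,col,row,z):
    d=r["pose"][:3,:3]@np.array([(col-r["cx"])/r["f"],(row-r["cy"])/r["f"],1]); o=r["pose"][:3,3]
    return o+d*(z-o[2])/d[2]
def crop(img,c0,r0,w,h,name,s):
    cv2.imwrite(f"pics/{name}.png",cv2.resize(img[r0:r0+h,c0:c0+w,::-1],None,fx=s,fy=s,interpolation=cv2.INTER_CUBIC))
def tpose(x,y,yaw):
    return np.array([x,y,.168]),R.from_euler('z',yaw).as_matrix()@R.from_euler('y',np.radians(20)).as_matrix()
def tw(tp,p): return tp[0]+tp[1]@np.asarray(p,float)
E
python3 - <<'E'
from h import *
s=cam("side");t=cam("top")
crop(s["image"],130,170,260,140,"b_side",3)
crop(t["image"],130,110,220,160,"b_top",3.6)
for n,r in(("side",s),("top",t)):
    for k in("carrier_1","hood_grip","clamp_tip","hood","clamp","tray","track","weight","amber_vial","tape","stopper"):
        for d in bot.find_in(n,k):
            if d["conf"]>.3:print(n,k,np.round(d["pixel"],1),round(d["conf"],2), np.round(ray(r,d["pixel"][1],d["pixel"][0],.03),3))
E
```

```text
side carrier_1 [244.9 227.1] 0.77 [0.507 0.177 0.03 ]
side carrier_1 [220.  221.8] 0.74 [0.577 0.24  0.03 ]
side carrier_1 [205.1 193.7] 0.68 [0.583 0.351 0.03 ]
side hood_grip [237.3 308.9] 0.56 [ 0.649 -0.031  0.03 ]
side clamp_tip [241.6 294.3] 0.73 [0.614 0.002 0.03 ]
side hood [238.5 311.4] 0.58 [ 0.649 -0.04   0.03 ]
side clamp [243.8 291.5] 0.58 [0.603 0.006 0.03 ]
side clamp [217.6 223.8] 0.5 [0.588 0.239 0.03 ]
side tray [223.2 202.9] 0.86 [0.538 0.286 0.03 ]
side track [237.  310.5] 0.93 [ 0.652 -0.035  0.03 ]
side weight [311.3 349. ] 0.54 [ 0.485 -0.233  0.03 ]
side weight [224.5 201. ] 0.51 [0.531 0.288 0.03 ]
side weight [235.6 308.8] 0.47 [ 0.655 -0.028  0.03 ]
side amber_vial [284.5 344.3] 0.72 [ 0.553 -0.19   0.03 ]
side tape [338.3 396.7] 0.78 [ 0.474 -0.375  0.03 ]
side stopper [207.6 280.2] 0.48 [0.707 0.099 0.03 ]
top carrier_1 [205.2 170.8] 0.76 [0.575 0.364 0.03 ]
top carrier_1 [225.6 225.5] 0.48 [0.51  0.176 0.03 ]
top carrier_1 [203.5 205.4] 0.47 [0.584 0.247 0.03 ]
top hood_grip [214.  294.6] 0.95 [ 0.555 -0.057  0.03 ]
top clamp_tip [213.5 299.4] 0.63 [ 0.557 -0.073  0.03 ]
top clamp_tip [241.  303.1] 0.38 [ 0.464 -0.088  0.03 ]
top hood [211.  296.7] 0.73 [ 0.566 -0.064  0.03 ]
top tray [216.2 191.8] 0.7 [0.539 0.292 0.03 ]
top track [196.5 298. ] 0.96 [ 0.615 -0.067  0.03 ]
top weight [233.6 341.7] 0.46 [ 0.493 -0.218  0.03 ]
top amber_vial [236.4 343.7] 0.64 [ 0.483 -0.225  0.03 ]
top amber_vial [215.6 336.2] 0.58 [ 0.553 -0.199  0.03 ]
top tape [237.9 386.3] 0.78 [ 0.482 -0.369  0.03 ]
top stopper [170.8 251.7] 0.54 [0.7   0.093 0.03 ]
top stopper [241.4 300.6] 0.35 [ 0.463 -0.079  0.03 ]
```

```bash
sleep 0
```

```text
(no output)
```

View pics/b_side.png

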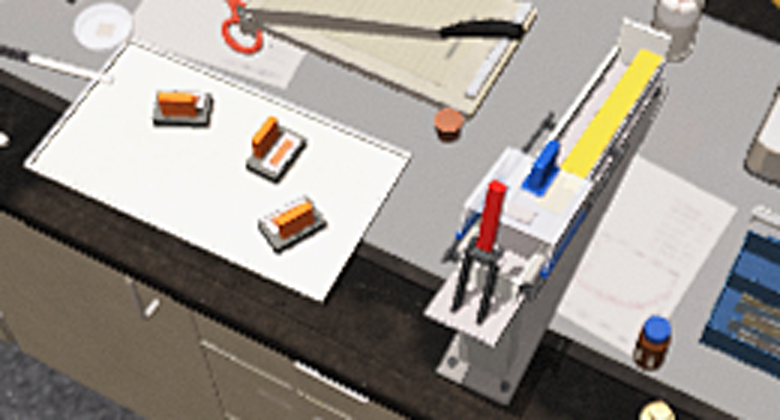

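View pics/b_top.png

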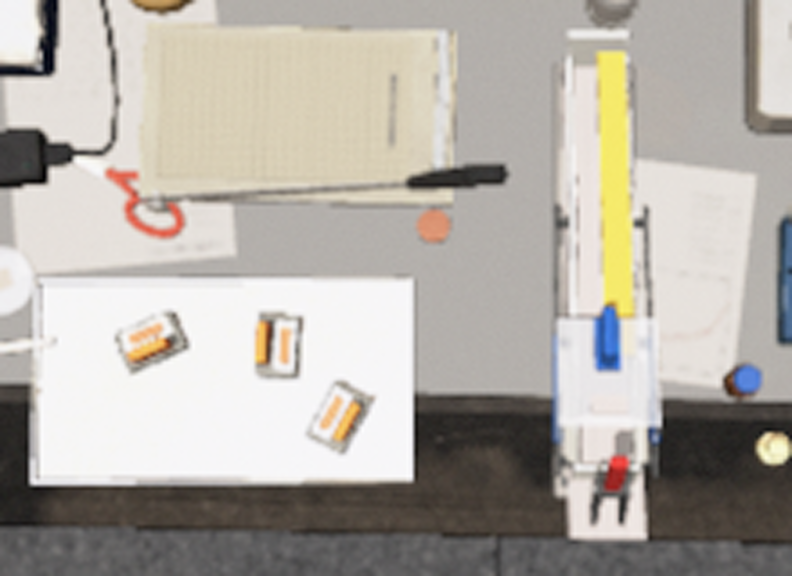

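```bash
cat > fit.py <<'E'
from h import *
from scipy.optimize import least_squares
C={n:cam(n) for n in("side","top")}
obs={}
for n,r in C.items():
    im=r["image"].astype(int); Rr,G,B=im[...,0],im[...,1],im[...,2]
    box=np.zeros(Rr.shape,bool)
    if n=="side": box[170:290,275:365]=1
    else: box[110:265,280:325]=1
    blue=((B>130)&(B-Rr>100)&box).astype(np.uint8); yel=((Rr-B>100)&(G-B>90)&(Rr>150)&box).astype(np.uint8); red=((Rr>120)&(Rr-G>90)&(Rr-B>90)&box).astype(np.uint8)
    for k,m in(("blue",blue),("yel",yel),("red",red)):
        nn,l,st,c=cv2.connectedComponentsWithStats(m)
        i=1+np.argmax(st[1:,4]); pts=np.argwhere(l==i)[:,::-1].astype(np.float32)
        br=cv2.boxPoints(cv2.minAreaRect(pts)); print(n,k,st[i],c[i].round(1),br.round(1).tolist())
        obs[n,k]=(c[i],pts)
def hull(r,tp,x0,x1,y0,y1,z0,z1):
    P=np.array([proj(r,tw(tp,(x,y,z))) for x in(x0,x1) for y in(y0,y1) for z in(z0,z1)],np.float32)
    h=cv2.convexHull(P); M=cv2.moments(h); return np.array([M["m10"],M["m01"]])/M["m00"],h
def parts(r,tp,a=0):
    # blue fin
    b=hull(r,tp,.002,.046,-.006,.006,.057,.087)
    return b
def res(p,cams=("side","top")):
    tp=tpose(*p); o=[]
    for n in cams:
        r=C[n]; c,_=parts(r,tp); o+=list(c-obs[n,"blue"][0])
        # yellow: direction and centre across
        pts=obs[n,"yel"][1]; vx,vy,x0,y0=cv2.fitLine(pts,cv2.DIST_L2,0,.01,.01).ravel()
        for X in(.08,.33):
            q=proj(r,tw(tp,(X,-.013,.0235))); o.append((q[0]-x0)*-vy+(q[1]-y0)*vx)
    return o
for cams in(("side","top"),("side",),("top",)):
    s=least_squares(res,[.5,-.07,0],x_scale=[.1,.1,.1],args=(cams,)); print(cams,s.x.round(4),np.round(s.fun,1))
    if len(cams)==2: p=s.x
tp=tpose(*p)
for n in C:
    r=C[n]; im=cv2.resize(r["image"][:,:,::-1],None,fx=4,fy=4,interpolation=cv2.INTER_CUBIC)
    def L(pts,col):
        cv2.polylines(im,[np.round((np.array([proj(r,tw(tp,q)) for q in pts])+.5)*4).astype(int)],True,col,1)
    L([(.002,-.006,.087),(.046,-.006,.087),(.046,.006,.087),(.002,.006,.087)],(0,255,0))
    L([(.052,-.023,.0235),(.365,-.023,.0235),(.365,-.003,.0235),(.052,-.003,.0235)],(255,0,255))
    L([(-.049,-.042,.057),(.049,-.042,.057),(.049,.042,.057),(-.049,.042,.057)],(0,0,255))
    L([(-.048,-.023,.0),(.052,-.023,.0),(.052,.023,0),(-.048,.023,.0)],(255,255,0))
    a=-.25; L([(-.085,0,.066),(-.085+.08*np.sin(a),0,.066+.08*np.cos(a))],(0,255,255))
    c0,r0=(265,170) if n=="side" else (255,110)
    cv2.imwrite(f"pics/c_{n}.png",im[r0*4:r0*4+600,c0*4:c0*4+400])
E
python3 fit.py; cd pics; python3 -c "
import cv2,numpy as np
cv2.imwrite('c.png',np.hstack([cv2.imread('c_side.png'),cv2.imread('c_top.png')]))"
```

```text
side blue [304 217  12  18  90] [310.  226.2] [[303.5, 231.6999969482422], [312.6000061035156, 215.60000610351562], [319.3999938964844, 219.5], [310.20001220703125, 235.60000610351562]]
side yel [317 187  34  42 390] [333.4 207.7] [[316.6000061035156, 225.10000610351562], [343.5, 184.6999969482422], [350.70001220703125, 189.5], [323.79998779296875, 229.8000030517578]]
side red [289 230  10  24 119] [293.2 241.4] [[288.1000061035156, 252.10000610351562], [293.20001220703125, 229.60000610351562], [298.29998779296875, 230.8000030517578], [293.1000061035156, 253.3000030517578]]
top blue [296 196   6  16  81] [298.6 203.7] [[296.0, 196.0], [301.0, 196.0], [301.0, 211.0], [296.0, 211.0]]
top yel [296 125  10  73 506] [300.4 160.6] [[295.3999938964844, 125.0], [302.6000061035156, 124.80000305175781], [305.1000061035156, 197.0], [297.8999938964844, 197.1999969482422]]
top red [299 237   6   9  38] [300.8 240.6] [[299.0, 245.0], [299.0, 237.0], [304.0, 237.0], [304.0, 245.0]]
('side', 'top') [ 0.5204 -0.0612  0.0282] [ 0.3 -0.7  0.1 -0.8  1.   1.2 -0.5 -0.3]
('side',) [ 0.518  -0.0598  0.0168] [-0.3 -0.2  0.1 -0. ]
('top',) [ 0.5313 -0.06    0.0365] [ 0.5 -2.4 -0.1  0.6]
```

View pics/c.png

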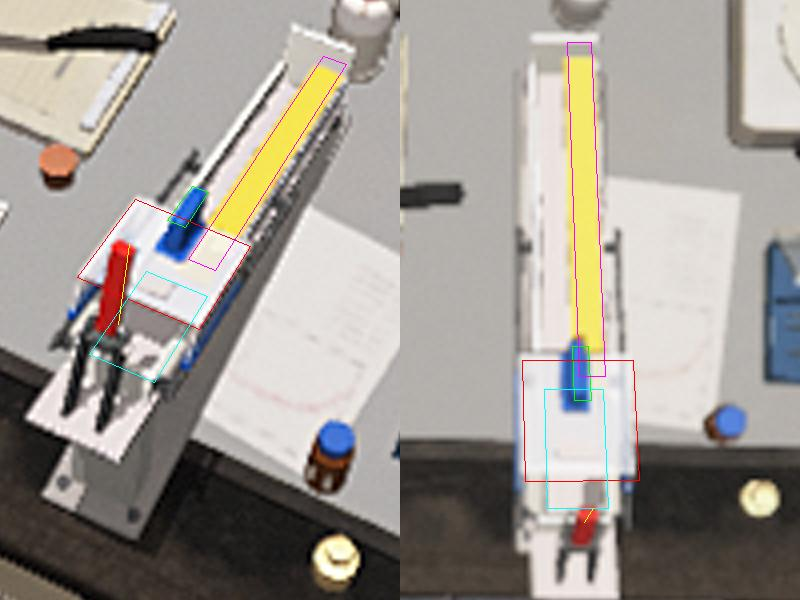

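```bash
sed -i 's/x_scale=\[.1,.1,.1\]/x_scale=[.1,.1,.1],diff_step=[1e-2,3e-2,1e-1]/; s/\[.5,-.07,0\]/[.5,-.07,.03]/' fit.py
python3 fit.py; cd pics; python3 -c "
import cv2,numpy as np
cv2.imwrite('c.png',np.hstack([cv2.imread('c_side.png'),cv2.imread('c_top.png')]))"
```

```text
side blue [304 217  12  18  91] [310.  226.2] [[303.5, 231.6999969482422], [312.6000061035156, 215.60000610351562], [319.3999938964844, 219.5], [310.20001220703125, 235.60000610351562]]
side yel [317 187  34  42 390] [333.4 207.7] [[316.6000061035156, 225.10000610351562], [343.5, 184.6999969482422], [350.70001220703125, 189.5], [323.79998779296875, 229.8000030517578]]
side red [289 230  10  24 118] [293.1 241.3] [[288.0, 252.10000610351562], [293.29998779296875, 229.60000610351562], [298.29998779296875, 230.8000030517578], [293.0, 253.1999969482422]]
top blue [296 196   6  16  81] [298.6 203.7] [[296.0, 196.0], [301.0, 196.0], [301.0, 211.0], [296.0, 211.0]]
top yel [296 125  10  73 506] [300.4 160.6] [[295.3999938964844, 125.0], [302.6000061035156, 124.80000305175781], [305.1000061035156, 197.0], [297.8999938964844, 197.1999969482422]]
top red [299 237   6   9  37] [300.9 240.6] [[296.8999938964844, 244.1999969482422], [300.20001220703125, 235.89999389648438], [304.20001220703125, 237.5], [300.8999938964844, 245.8000030517578]]
('side', 'top') [ 0.5212 -0.0595  0.0207] [-0.  -1.  -0.3 -0.5  0.6  1.  -0.2 -0.5]
('side',) [ 0.5183 -0.0605  0.0194] [-0.1 -0.1  0.2 -0. ]
('top',) [ 0.524  -0.0584  0.0231] [ 0.2 -0.   0.2 -0. ]
```

View pics/c.png

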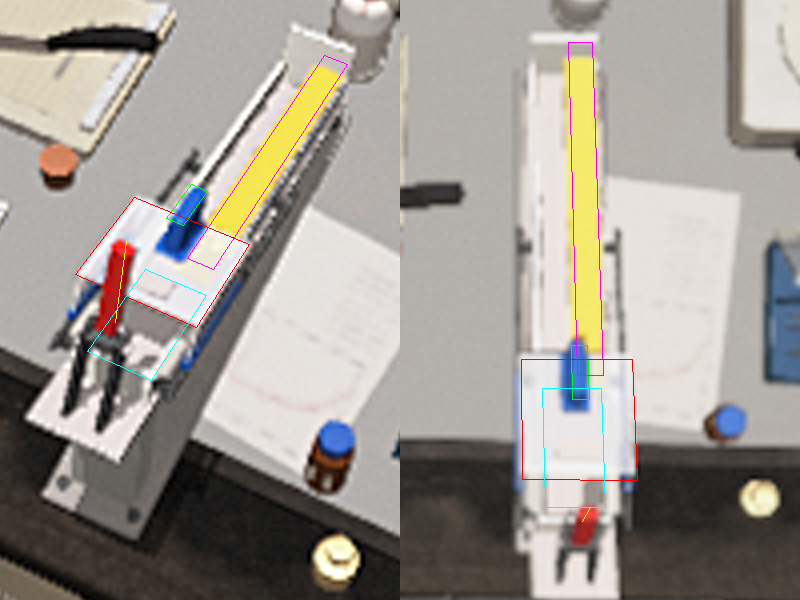

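```bash
cat >> h.py <<'E'
TP=tpose(.5212,-.0595,.0207)
def plan(targets,jaw=None):
    """targets world TCP xyz; jaw: world angle of jaw axis (mod pi)"""
    o=bot.get_obs(); M=R.from_rotvec(o["orientation"]).as_matrix(); p=o["ee_pos"]
    print("clock",round(o["clock"],2),"p",p.round(4),"toolx",M[:,0].round(3),"tooly",M[:,1].round(3),"toolz",M[:,2].round(3),"q6",o["qpos"].round(2),"F",o["wrist_force"].round(1),"w",round(o["grip_width"],4))
    if jaw is not None:
        cur=np.arctan2(M[1,2],M[0,2]); d=(jaw-cur+np.pi/2)%np.pi-np.pi/2
        print("turn: world yaw",round(d,3)," => about tool y:",round(d*M[2,1],3))
    for t in targets: print("world",np.round(t,4),"tool mm",(M.T@(np.asarray(t)-p)*1000).round(1))
E
python3 - <<'E'
from h import *
g=tw(TP,(.024,0,.080)); up=g+[0,0,.08]
plan([[.35,.25,.33],up,g,tw(TP,(.129,0,.080))],np.pi/2+.0207)
E
```

```text
clock 1.5 p [0.1819 0.4925 0.2437] toolx [ 0.938 -0.346  0.   ] tooly [ 0.  0. -1.] toolz [0.346 0.938 0.   ] q6 [ 1.07  0.34  1.52 -0.    1.28 -0.15] F [-0.3  0.3 -0.1] w 0.0921
turn: world yaw 0.375  => about tool y: -0.375
world [0.35 0.25 0.33] tool mm [ 241.7  -86.3 -169.2]
world [ 0.5711 -0.0585  0.315 ] tool mm [ 556.   -71.2 -382. ]
world [ 0.5711 -0.0585  0.235 ] tool mm [ 556.     8.8 -382. ]
world [ 0.6698 -0.0564  0.1991] tool mm [ 647.8   44.7 -345.9]
```

Emit:
carry_out(rows=[[50,-30,-34,-0.1,-0.4],[100,-60,-68,-0.2,-0.4],[150,-86,-102,-0.3,-0.4],[200,-90,-137,-0.375,-0.4],[250,-90,-171,-0.375,-0.4],[300,-90,-205,-0.375,-0.4],[350,-90,-240,-0.375,-0.4],[400,-90,-275,-0.375,-0.4],[450,-90,-309,-0.375,-0.4],[500,-90,-343,-0.375,-0.4]])

```text
clock: 2.75
ee_pos: [0.5329, -0.0043, 0.3339]
orientation: [-1.57, -0.017, 0.016]
wrist_force: [2.1, 0.2, 0.9]
grip_width: 0.0644
```

Run:
```python
from h import *
g=tw(TP,(.024,0,.080)); up=g+[0,0,.08]
plan([up,g,tw(TP,(.129,0,.080))],np.pi/2+.0207)
```

```text
clock 2.75 p [ 0.5329 -0.0043  0.3339] toolx [1.    0.021 0.001] tooly [ 0.001  0.    -1.   ] toolz [-0.021  1.     0.   ] q6 [-0.15  0.3   1.33  0.    1.51 -1.74] F [2.1 0.2 0.9] w 0.0644
turn: world yaw -0.0  => about tool y: 0.0
world [ 0.5711 -0.0585  0.315 ] tool mm [ 37.   18.9 -55. ]
world [ 0.5711 -0.0585  0.235 ] tool mm [ 37.   98.9 -55. ]
world [ 0.6698 -0.0564  0.1991] tool mm [135.6 134.9 -55. ]
```

Emit:
carry_out(rows=[[20,10,-30,0,-0.4],[37,19,-55,0,-0.4],[37,19,-55,0,-0.4]])

```text
clock: 3.12
ee_pos: [0.5705, -0.0582, 0.3131]
orientation: [-1.57, -0.013, 0.017]
wrist_force: [-0.4, 0.1, 0.2]
grip_width: 0.0642
```

Run:
```python
from h import *
g=tw(TP,(.024,0,.080))
plan([g,tw(TP,(.129,0,.080))],np.pi/2+.0207)
C=cam("side"); crop(C["image"],250,130,140,130,"d_side",4)
C=cam("top"); crop(C["image"],240,130,140,130,"d_top",4)
```

```text
clock 3.12 p [ 0.5705 -0.0582  0.3131] toolx [ 1.     0.019 -0.002] tooly [-0.002  0.    -1.   ] toolz [-0.019  1.     0.001] q6 [-0.24  0.39  1.26 -0.    1.49 -1.82] F [-0.4  0.1  0.2] w 0.0642
turn: world yaw 0.002  => about tool y: -0.002
world [ 0.5711 -0.0585  0.235 ] tool mm [ 0.8 78.1 -0.3]
world [ 0.6698 -0.0564  0.1991] tool mm [ 9.960e+01  1.138e+02 -1.000e-01]
```

View pics/d_side.png

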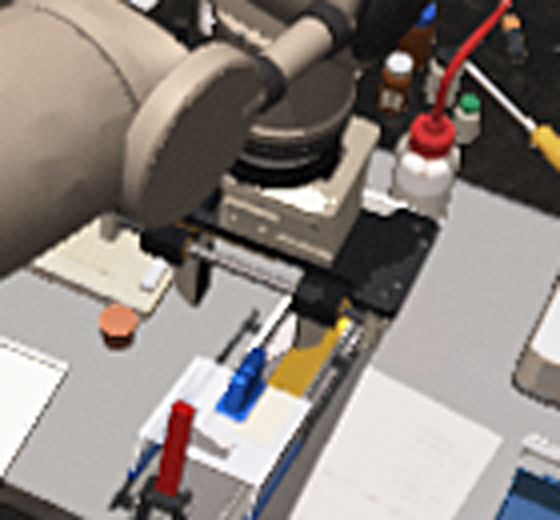

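Emit:
carry_out(rows=[[1,30,0,0,-0.4],[1,60,0,0,-0.4],[1,76,0,0,-0.4],[1,76,0,0,1],[1,76,0,0,1],[1,76,0,0,1],[1,76,0,0,1],[1,76,0,0,1]])

```text
clock: 4.22
ee_pos: [0.5712, -0.0566, 0.239]
orientation: [-1.571, -0.017, 0.016]
wrist_force: [0.0, -0.2, 0.4]
grip_width: 0.0186
```

Emit:
carry_out(rows=[[0,0,0,0,1],[0,0,0,0,1]])

```text
clock: 4.47
ee_pos: [0.5713, -0.0592, 0.2389]
orientation: [-1.575, -0.016, 0.016]
wrist_force: [-0.1, -8.9, -0.4]
grip_width: 0.0123
```

Emit:
carry_out(rows=[[12,4.5,-0.5,0,1],[25,9,-1,0,1],[37,13.5,-1,0,1],[50,18,-1,0,1],[62,22.5,-1,0,1],[75,27,-1,0,1],[87,31.5,-1,0,1],[98,35.5,-1,0,1],[99,36,-1,0,1],[99,36,-1,0,1]])

```text
clock: 5.72
ee_pos: [0.6635, -0.0575, 0.2052]
orientation: [-1.574, -0.004, 0.028]
wrist_force: [-32.8, -5.2, 24.8]
grip_width: 0.0119
```

Run:
```python
from h import *
plan([])
C=cam("side"); crop(C["image"],250,130,140,130,"e_side",4)
C=cam("top"); crop(C["image"],240,130,140,130,"e_top",4)
```

```text
clock 5.72 p [ 0.6635 -0.0575  0.2052] toolx [ 1.     0.02  -0.015] tooly [-0.015 -0.003 -1.   ] toolz [-0.02   1.    -0.003] q6 [-0.2   0.64  1.13 -0.01  1.38 -1.79] F [-32.8  -5.2  24.8] w 0.0119
```

View pics/e_side.png

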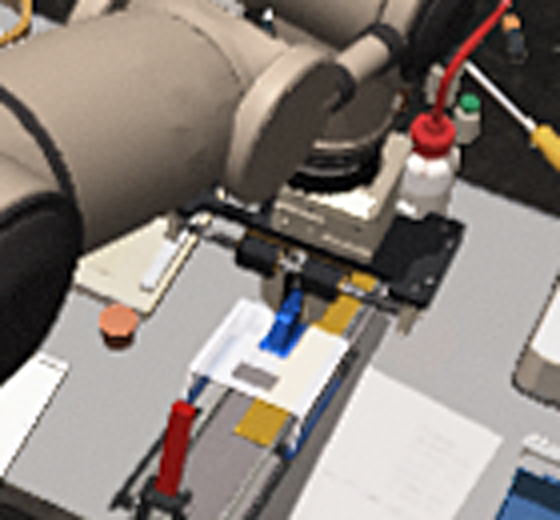

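Emit:
carry_out(rows=[[-2,-2,0,0,-0.4],[-5,-2,0,0,-0.4],[-5,-2,0,0,-0.4],[-5,-20,0,0,-0.4],[-5,-70,0,0,-0.4],[-5,-100,60,0,-0.4],[-5,-100,120,0,-0.4],[-5,-100,180,0,-0.4],[-5,-100,180,0,-0.4]])

```text
clock: 6.95
ee_pos: [0.6608, 0.1296, 0.3022]
orientation: [-1.569, -0.022, 0.022]
wrist_force: [0.3, -0.3, -0.6]
grip_width: 0.0643
```

```bash
cat > hood.py <<'E'
from h import *
from scipy.optimize import minimize_scalar
import sys
for n,(a,b,c,d) in (("side",(150,290,275,365)),("top",(110,265,280,325))):
    r=cam(n); im=r["image"].astype(int); m=((im[...,2]>130)&(im[...,2]-im[...,0]>100))
    z=np.zeros_like(m); z[a:b,c:d]=1; m=(m&z).astype(np.uint8)
    nn,l,st,ce=cv2.connectedComponentsWithStats(m); i=1+np.argmax(st[1:,4])
    f=lambda s: np.linalg.norm(proj(r,tw(TP,(.024+s,0,.072)))-ce[i])
    q=minimize_scalar(f,bounds=(-.02,.13),method="bounded"); print(n,st[i],ce[i].round(1),"hood",round(q.x,4),"res px",round(q.fun,1))
    crop(r["image"],250,120,140,140,sys.argv[1]+"_"+n,4)
E
python3 hood.py f; python3 -c "
from h import *
plan([])"
```

```text
side [315 202  12  17  81] [320.9 210.7] hood 0.0787 res px 0.6
top [295 172   6  16  80] [297.5 179.8] hood 0.084 res px 0.9
clock 7.05 p [0.6613 0.1251 0.3022] toolx [ 1.     0.023 -0.   ] tooly [-0. -0. -1.] toolz [-0.023  1.    -0.   ] q6 [ 0.07  0.61  0.94 -0.    1.6  -1.52] F [ 0.5 -0.4 -0.9] w 0.0645
```

View pics/f_side.png

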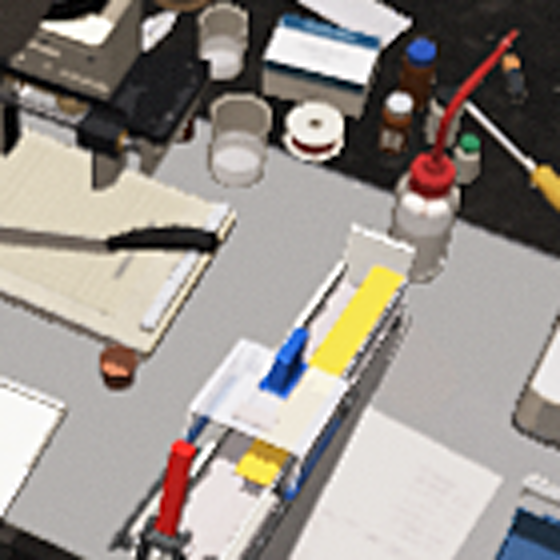

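View pics/f_top.png

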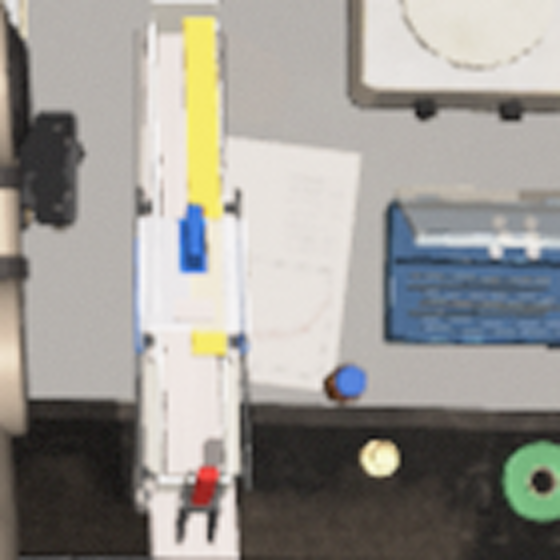

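```bash
cat > fit2.py <<'E'
from h import *
from scipy.optimize import least_squares
C={n:cam(n) for n in("side","top")}
E={"top":(302.0,208.0),"side":(313.9,239.6)}
YB={"side":(317,187,34,42),"top":(296,125,10,73)}
obs={}
for n,r in C.items():
    im=r["image"].astype(int); Rr,G,B=im[...,0],im[...,1],im[...,2]
    box=np.zeros(Rr.shape,bool)
    if n=="side": box[170:290,275:365]=1
    else: box[110:265,280:325]=1
    yel=((Rr-B>100)&(G-B>90)&(Rr>150)&box); red=((Rr>120)&(Rr-G>90)&(Rr-B>90)&box)
    yp=np.argwhere(yel)[:,::-1].astype(np.float32); obs[n,"yel"]=cv2.fitLine(yp,cv2.DIST_HUBER,0,.01,.01).ravel()
    nn,l,st,c=cv2.connectedComponentsWithStats(red.astype(np.uint8)); obs[n,"red"]=c[1+np.argmax(st[1:,4])]
    print(n,obs[n,"yel"],obs[n,"red"])
a=-.25
def arm(rr): return (-.085+rr*np.sin(a),0,.066+rr*np.cos(a))
def res(p,cams):
    tp=tpose(*p); o=[]
    for n in cams:
        r=C[n]; vx,vy,x0,y0=obs[n,"yel"]
        for X in(.06,.34):
            q=proj(r,tw(tp,(X,-.013,.0235))); o.append((q[0]-x0)*-vy+(q[1]-y0)*vx)
        q=proj(r,tw(tp,(.052,-.013,.0235))); d=q-E[n]; o.append(d[0]*vx+d[1]*vy)
        q=proj(r,tw(tp,arm(.05))); o+=list((q-obs[n,"red"])*.5)
    return o
for cams in(("side","top"),("side",),("top",)):
    s=least_squares(res,[.5,-.06,.02],x_scale=[.1,.1,.1],args=(cams,)); print(cams,s.x.round(4),np.round(s.fun,1))
    if len(cams)==2:p=s.x
tp=tpose(*p); out=[]
for n in C:
    r=C[n]; im=cv2.resize(r["image"][:,:,::-1],None,fx=4,fy=4,interpolation=cv2.INTER_CUBIC)
    def L(pts,col,cl=True):
        cv2.polylines(im,[np.round((np.array([proj(r,tw(tp,q)) for q in pts])+.5)*4).astype(int)],cl,col,1)
    L([(.052,-.023,.0235),(.365,-.023,.0235),(.365,-.003,.0235),(.052,-.003,.0235)],(255,0,255))
    h=.105
    L([(-.049+h,-.042,.057),(.049+h,-.042,.057),(.049+h,.042,.057),(-.049+h,.042,.057)],(0,0,255))
    L([(.002+h,-.006,.087),(.046+h,-.006,.087),(.046+h,.006,.087),(.002+h,.006,.087)],(0,255,0))
    L([(-.048,-.023,.0),(.052,-.023,.0),(.052,.023,0),(-.048,.023,.0)],(255,255,0))
    L([(-.048,-.033,.024),(.052,-.033,.024),(.052,.033,.024),(-.048,.033,.024)],(255,255,0))
    L([arm(0),arm(.08)],(0,255,255),False)
    c0,r0=(265,170) if n=="side" else (255,110)
    out.append(im[r0*4:r0*4+600,c0*4:c0*4+400])
cv2.imwrite("pics/g.png",np.hstack(out))
E
python3 fit2.py
```

```text
side [  0.55934864  -0.8289325  332.84106    208.53648   ] [293.15702479 241.19008264]
top [3.5781451e-02 9.9935967e-01 3.0021152e+02 1.5427069e+02] [300.81578947 240.57894737]
('side', 'top') [ 0.5087 -0.0596  0.0208] [ 0.1 -0.3 -0.1 -0.3  0.3  0.1 -0.3 -0.7  0.1  0.8]
('side',) [ 0.5094 -0.0595  0.0181] [ 0.1 -0.   0.1 -0.2  0.1]
('top',) [ 0.508  -0.0596  0.023 ] [ 0.1 -0.1 -0.5  0.2  0.9]
```

View pics/g.png

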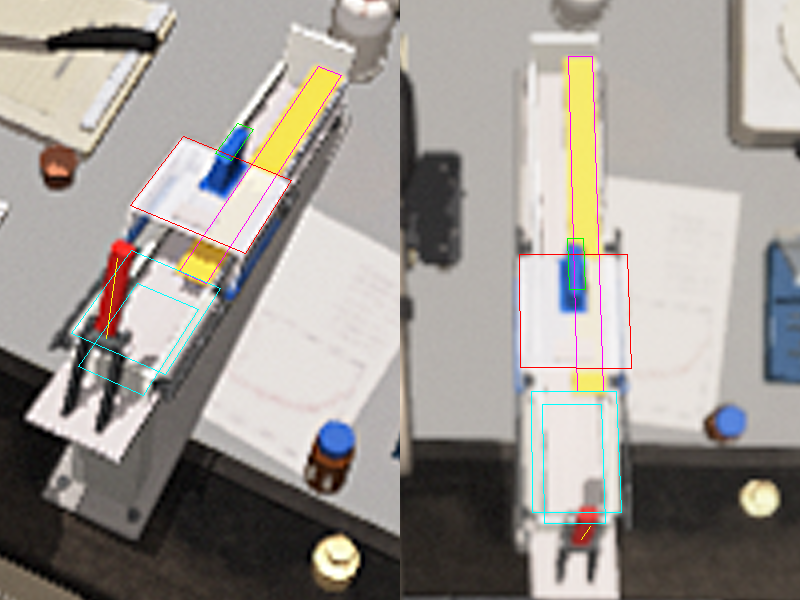

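```bash
sed -i 's/^TP=.*/TP=tpose(.5087,-.0596,.0208)/' h.py
cat > hood.py <<'E'
from h import *
from scipy.optimize import minimize_scalar
import sys
def cen(r,s):
    P=np.array([proj(r,tw(TP,(x+s,y,z))) for x in(.002,.046) for y in(-.006,.006) for z in(.057,.087)]).astype(np.float32)
    M=cv2.moments(cv2.convexHull(P)); return np.array([M["m10"],M["m01"]])/M["m00"]
for n,(a,b,c,d) in (("side",(150,290,275,365)),("top",(110,265,280,325))):
    r=cam(n); im=r["image"].astype(int); m=((im[...,2]>130)&(im[...,2]-im[...,0]>100))
    z=np.zeros_like(m); z[a:b,c:d]=1; m=(m&z).astype(np.uint8)
    nn,l,st,ce=cv2.connectedComponentsWithStats(m); i=1+np.argmax(st[1:,4])
    S=np.arange(-.02,.13,.0005); D=[np.linalg.norm(cen(r,s)-ce[i]) for s in S]; k=np.argmin(D)
    print(n,st[i],ce[i].round(1),"hood",round(S[k],4),"res px",round(D[k],1))
    for nm,c0 in (("before",{"side":(310,226.2),"top":(298.6,203.7)}[n]),):
        D=[np.linalg.norm(cen(r,s)-c0) for s in S]; print(nm,round(S[np.argmin(D)],4))
    crop(r["image"],250,120,140,140,sys.argv[1]+"_"+n,4)
E
python3 hood.py f2; python3 -c "
from h import *
plan([tw(TP,(.129-.005,0,.080))],np.pi/2+.0208)"
```

```text
side [315 202  12  17  80] [320.8 210.6] hood 0.0965 res px 0.2
before 0.013
top [295 172   6  16  79] [297.5 179.7] hood 0.098 res px 0.8
before 0.017
clock 7.25 p [0.6616 0.1228 0.3026] toolx [ 1.     0.019 -0.   ] tooly [-0. -0. -1.] toolz [-0.019  1.    -0.   ] q6 [ 0.07  0.6   0.94 -0.    1.6  -1.52] F [-0.5 -0.2  0. ] w 0.0643
turn: world yaw 0.002  => about tool y: -0.002
world [ 0.6526 -0.0566  0.2008] tool mm [ -12.4  101.8 -179.2]
```

Run:
```python
from h import *
def f(x): 
    c=tw(TP,(x,0,.071)); return c+[-.0095,0,.017]
a=f(.085)
plan([a+[0,0,.08],a,f(.107),f(.112)],np.pi/2+.0208)
```

```text
clock 7.25 p [0.6616 0.1228 0.3026] toolx [ 1.     0.019 -0.   ] tooly [-0. -0. -1.] toolz [-0.019  1.    -0.   ] q6 [ 0.07  0.6   0.94 -0.    1.6  -1.52] F [-0.5 -0.2  0. ] w 0.0643
turn: world yaw 0.002  => about tool y: -0.002
world [ 0.6033 -0.0574  0.3026] tool mm [-6.170e+01 -1.000e-01 -1.791e+02]
world [ 0.6033 -0.0574  0.2226] tool mm [ -61.7   79.9 -179.1]
world [ 0.624  -0.057   0.2151] tool mm [ -41.    87.5 -179. ]
world [ 0.6287 -0.0569  0.2134] tool mm [ -36.3   89.2 -179. ]
```

Emit:
carry_out(rows=[[-30,0,-60,0,1],[-62,0,-120,0,1],[-62,0,-179,0,1],[-62,40,-179,0,1],[-62,80,-179,0,1],[-62,80,-179,0,1],[-54,83,-179,0,1],[-46,86,-179,0,1],[-41,87.5,-179,0,1],[-39,88.2,-179,0,1]])

```text
clock: 8.5
ee_pos: [0.6227, -0.0555, 0.2176]
orientation: [-1.572, -0.011, 0.023]
wrist_force: [-27.3, -0.2, 24.4]
grip_width: 0.0002
```

Emit:
carry_out(rows=[[-3,-1,0,0,1],[-6,-10,0,0,0],[-6,-70,0,0,0],[-50,-100,0,0,0],[-50,-100,0,0,0]])

```text
clock: 9.12
ee_pos: [0.5763, -0.0564, 0.3191]
orientation: [-1.572, -0.023, 0.011]
wrist_force: [0.7, -0.3, 0.2]
grip_width: 0.0357
```

```bash
cat > car.py <<'E'
from h import *
import sys
from scipy.optimize import least_squares, minimize
# carriers lie at z=.0125 on tray
Z0=.0125
def hullpts(r,p,box):
    x,y,th=p; c,s=np.cos(th),np.sin(th); P=[]
    for X in box[0]:
        for Y in box[1]:
            for Z in box[2]: P.append(proj(r,(x+c*X-s*Y,y+s*X+c*Y,Z0+Z)))
    return cv2.convexHull(np.array(P).astype(np.float32))
FIN=((-.019,.019),(.006,.016),(.016,.048)); SLAB=((-.03,.03),(-.02,.02),(0,.016))
S=6
def soft(r,p,box,c0,r0,w,h):
    m=np.zeros((h*S,w*S),np.uint8); q=hullpts(r,p,box).reshape(-1,2)
    cv2.fillConvexPoly(m,np.round(((q-[c0,r0]+.5)*S)*16-8).astype(np.int32),1,shift=4)
    return cv2.resize(m.astype(np.float32),(w,h),interpolation=cv2.INTER_AREA)
def main(tag):
    C={n:cam(n) for n in("side","top")}
    W={}
    for n,r in C.items():
        im=r["image"].astype(np.float32); Rr,G,B=im[...,0],im[...,1],im[...,2]
        white=(np.minimum(np.minimum(Rr,G),B))
        org=np.clip((Rr-B-40)/80,0,1)
        W[n]=org
    # candidate detection in each cam via orange blobs on tray
    cands=[]
    for n in C:
        l=[]
        for d in bot.cut_out(n,"carrier_1"):
            if d["conf"]>.3:
                w=ray(C[n],d["pixel"][1],d["pixel"][0],.03); 
                if .4<w[0]<.68 and .07<w[1]<.48: l.append((w[:2].round(3),round(d["conf"],2)))
        print(n,[(a.tolist(),b) for a,b in l]); cands.append(l)
    base=[a for a,b in cands[0]]+[a for a,b in cands[1]]
    pts=[]
    for a in base:
        if all(np.linalg.norm(a-b)>.025 for b in pts): pts.append(a)
    for a in pts:
        best=None
        crops={}
        for n,r in C.items():
            pc=proj(r,(a[0],a[1],.03)); c0,r0=int(pc[0])-18,int(pc[1])-18
            if c0<0 or r0<0 or c0+36>560 or r0+36>420: continue
            im=r["image"][r0:r0+36,c0:c0+36].astype(np.float32)
            sl=np.clip((215-im.min(2))/60,0,1)   # not white tray
            fo=np.clip((im[...,0]-im[...,2]-60)/80,0,1)
            crops[n]=(c0,r0,im,fo)
        def cost(p,full=False):
            e=0
            for n,(c0,r0,im,fo) in crops.items():
                F=soft(C[n],p,FIN,c0,r0,36,36); Sm=np.maximum(soft(C[n],p,SLAB,c0,r0,36,36),F)
                # model colours: tray white 248; fin orange; slab: unknown mix -> compare B channel
                nonfin=im[...,2]; 
                # inside fin: want orange; outside whole: want white
                white=np.clip((im.min(2)-170)/60,0,1)
                e+=((F-fo)**2*(F>0)).sum()+((1-white)*(1-Sm)).sum()
            return e
        for th in np.arange(0,2*np.pi,np.pi/8):
            for it in range(1):
                q=minimize(cost,[a[0],a[1],th],method="Nelder-Mead",options=dict(initial_simplex=np.array([[a[0],a[1],th],[a[0]+.01,a[1],th],[a[0],a[1]+.01,th],[a[0],a[1],th+.3]]),maxiter=70,xatol=2e-4,fatol=.05))
            if best is None or q.fun<best.fun: best=q
        x,y,th=best.x; th=(th+np.pi)%(2*np.pi)-np.pi
        f=np.array([x-np.sin(th)*.011,y+np.cos(th)*.011])
        print("carrier xy",x.round(4),y.round(4),"th",round(th,3),"fin",f.round(4),"cost",round(best.fun,1))
        for n in C:
            if n in crops:
                pass
        for n,(c0,r0,im,fo) in crops.items():
            big=cv2.resize(im[:,:,::-1].astype(np.uint8),None,fx=8,fy=8,interpolation=cv2.INTER_CUBIC)
            for b,col in((FIN,(255,0,0)),(SLAB,(0,255,0))):
                q=hullpts(C[n],best.x,b).reshape(-1,2); cv2.polylines(big,[np.round((q-[c0,r0]+.5)*8).astype(int)],True,col,1)
            OUT.setdefault(n,[]).append(big)
    rows=[np.hstack(v[:3]) for v in OUT.values()]
    w=min(v.shape[1] for v in rows); o=np.vstack([v[:,:w] for v in rows])
    cv2.imwrite(f"pics/{tag}.png",cv2.resize(o,None,fx=.92,fy=.92) )
OUT={}
if __name__=="__main__": main(sys.argv[1])
E
time python3 car.py h1; python3 hood.py h0
```

```text
side [([0.515, 0.176], 0.69)]
top [([0.519, 0.175], 0.69), ([0.574, 0.365], 0.57)]
carrier xy 0.5116 0.1823 th 2.664 fin [0.5065 0.1725] cost 284.7
carrier xy 0.5772 0.3619 th -1.15 fin [0.5872 0.3663] cost 1072.2
side [345 276   8   7  50] [348.6 278.9] hood -0.02 res px 63.5
before 0.013
real	0m15.299s
user	0m8.050s
sys	0m0.150s
Traceback (most recent call last):
  File "hood.py", line 10, in <module>
    nn,l,st,ce=cv2.connectedComponentsWithStats(m); i=1+np.argmax(st[1:,4])
                                                        ~~~~~~~~~^^^^^^^^^^
ValueError: attempt to get argmax of an empty sequence
```

View pics/h1.png

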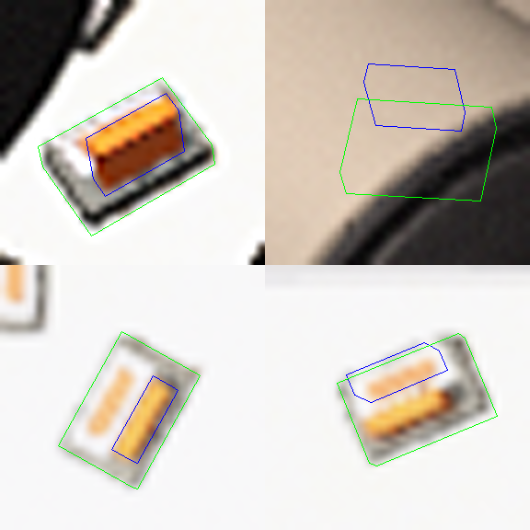

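Run:
```python
from h import *
plan([(.5065,.1725,.15),(.5065,.1725,.054)],1.093)
```

```text
clock 9.43 p [ 0.5765 -0.0563  0.313 ] toolx [ 1.     0.021 -0.002] tooly [-0.002  0.001 -1.   ] toolz [-0.021  1.     0.001] q6 [-0.23  0.41  1.24  0.    1.5  -1.82] F [ 0.5 -0.1  0.1] w 0.0457
turn: world yaw -0.499  => about tool y: 0.499
world [0.5065 0.1725 0.15  ] tool mm [-64.8 163.3 230.2]
world [0.5065 0.1725 0.054 ] tool mm [-64.6 259.3 230.1]
```

Emit:
carry_out(rows=[[-15,10,60,0.15,0],[-30,30,120,0.3,0],[-50,70,175,0.4,0],[-64,110,230,0.499,0],[-64.7,165,230,0.499,0],[-64.7,210,230,0.499,0],[-64.7,240,230,0.499,0],[-64.7,254,230,0.499,0],[-64.7,259,230,0.499,0],[-64.7,259,230,0.499,0]])

```text
clock: 10.68
ee_pos: [0.5072, 0.1722, 0.0561]
orientation: [-1.538, 0.374, -0.376]
wrist_force: [-0.1, -0.7, 0.9]
grip_width: 0.0458
```

Run:
```python
from h import *
plan([(.5065,.1725,.054)],1.093)
C=cam("side"); crop(C["image"],150,150,160,130,"i_side",4)
```

```text
clock 10.68 p [0.5072 0.1722 0.0561] toolx [ 0.888 -0.46   0.001] tooly [ 0.001  0.    -1.   ] toolz [0.46  0.888 0.001] q6 [ 0.18  0.58  1.72  0.    0.84 -0.91] F [-0.1 -0.7  0.9] w 0.0458
turn: world yaw 0.0  => about tool y: -0.0
world [0.5065 0.1725 0.054 ] tool mm [-0.8  2.1 -0.1]
```

View pics/i_side.png

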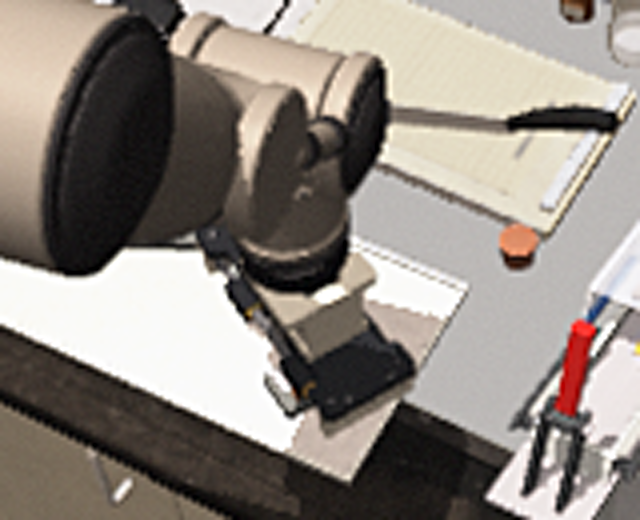

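Emit:
carry_out(rows=[[0,2,0,0,1],[0,2,0,0,1],[0,2,0,0,1],[0,2,0,0,1],[0,2,0,0,1],[0,2,0,0,1],[0,2,0,0,1],[0,2,0,0,1]])

```text
clock: 11.72
ee_pos: [0.5065, 0.1721, 0.0536]
orientation: [-1.538, 0.375, -0.375]
wrist_force: [-0.5, -2.1, 3.8]
grip_width: 0.0098
```

Run:
```python
from h import *
# placing targets. carrier centre at track x0, flat (level) with uphill lower edge touching floor => centre height
p,M=TP
th=.0208
x0=.006
c=tw(TP,(x0,0,0)) # floor point below
cen=np.array([c[0],c[1],c[2]+.030*np.tan(np.radians(20))])
fin=cen+[-np.sin(th)*.011,np.cos(th)*.011,0]
# TCP is at +.0415-ish above underside
tcp=fin+[0,0,.0415]
print(c,tcp)
plan([tcp+[0,0,.09],tcp+[0,0,.004],tcp],None)
```

```text
[ 0.51433694 -0.05948273  0.16594788] [ 0.51410815 -0.04848511  0.21836699]
clock 11.72 p [0.5065 0.1721 0.0536] toolx [ 0.888 -0.46  -0.   ] tooly [-0. -0. -1.] toolz [ 0.46   0.888 -0.   ] q6 [ 0.18  0.59  1.72 -0.    0.83 -0.91] F [-0.5 -2.1  3.8] w 0.0098
world [ 0.5141 -0.0485  0.3084] tool mm [ 108.1 -254.7 -192.4]
world [ 0.5141 -0.0485  0.2224] tool mm [ 108.1 -168.7 -192.4]
world [ 0.5141 -0.0485  0.2184] tool mm [ 108.1 -164.7 -192.4]
```

Emit:
carry_out(rows=[[0,-40,0,0,1],[0,-90,0,0.15,1],[0,-150,0,0.33,1],[0,-210,0,0.5,1],[0,-260,0,0.68,1],[0,-290,0,0.86,1],[0,-300,0,1.04,1],[0,-300,0,1.22,1],[0,-300,0,1.4,1],[0,-300,0,1.58,1]])

```text
clock: 12.98
ee_pos: [0.5065, 0.1724, 0.3529]
orientation: [-0.935, 1.563, -1.562]
wrist_force: [-0.8, -0.3, -1.2]
grip_width: 0.0097
```

Run:
```python
from h import *
plan([(.5207,-.0484,.353),(.5207,-.0484,.217)],np.pi/2+.0208)
```

```text
clock 12.97 p [0.5065 0.1724 0.3529] toolx [-0.473 -0.881  0.   ] tooly [-0.001  0.    -1.   ] toolz [ 0.881 -0.473 -0.001] q6 [0.18 0.3  1.28 0.   1.56 0.68] F [-0.8 -0.3 -1.2] w 0.0097
turn: world yaw -1.057  => about tool y: 1.057
world [ 0.5207 -0.0484  0.353 ] tool mm [187.8  -0.2 116.9]
world [ 0.5207 -0.0484  0.217 ] tool mm [187.8 135.8 117. ]
```

Emit:
carry_out(rows=[[30,0,20,0.18,1],[60,0,40,0.36,1],[95,0,60,0.54,1],[130,0,80,0.72,1],[160,0,100,0.9,1],[188,0,117,1.057,1],[188,0,117,1.057,1],[188,40,117,1.057,1],[188,80,117,1.057,1],[188,80,117,1.057,1]])

```text
clock: 14.22
ee_pos: [0.5204, -0.0474, 0.2708]
orientation: [-0.039, 2.213, -2.208]
wrist_force: [-0.0, -0.0, -0.4]
grip_width: 0.0097
```

Run:
```python
from h import *
plan([(.5207,-.0484,.217)],np.pi/2+.0208)
C=cam("side"); crop(C["image"],230,150,160,140,"j_side",4)
C=cam("top"); crop(C["image"],240,150,160,140,"j_top",4)
```

```text
clock 14.22 p [ 0.5204 -0.0474  0.2708] toolx [-1.    -0.029  0.007] tooly [-0.007  0.002 -1.   ] toolz [ 0.029 -1.    -0.002] q6 [-0.24  0.32  1.48  0.    1.35  1.3 ] F [-0.  -0.  -0.4] w 0.0097
turn: world yaw -0.008  => about tool y: 0.008
world [ 0.5207 -0.0484  0.217 ] tool mm [-0.6 53.8  1.1]
```

View pics/j_side.png

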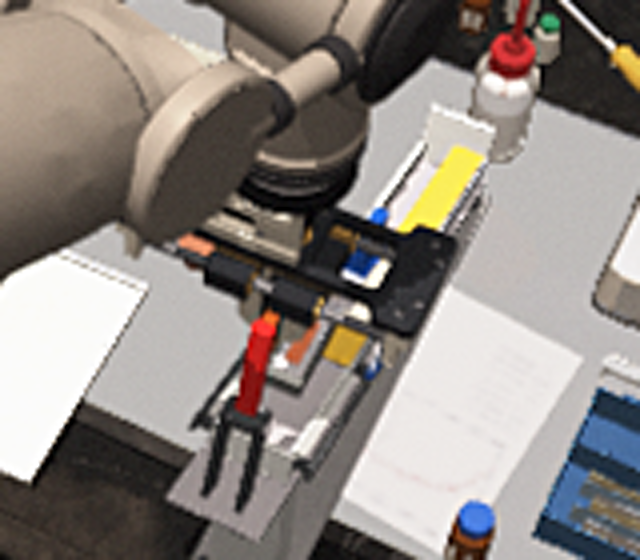

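Emit:
carry_out(rows=[[0,25,1,0,1],[0,42,1,0,1],[0,50,1,0,1],[0,53,1,0,1],[0,53,1,0,1]])

```text
clock: 14.95
ee_pos: [0.5225, -0.0498, 0.2214]
orientation: [-0.028, 2.207, -2.207]
wrist_force: [0.9, 0.0, -1.3]
grip_width: 0.0098
```

Run:
```python
from h import *
plan([(.5207,-.0484,.217)],np.pi/2+.0208)
C=cam("side"); crop(C["image"],230,150,160,140,"k_side",4)
```

```text
clock 14.95 p [ 0.5225 -0.0498  0.2214] toolx [-1.    -0.027 -0.001] tooly [ 0.001 -0.    -1.   ] toolz [ 0.027 -1.     0.   ] q6 [-0.24  0.36  1.56  0.    1.22  1.3 ] F [ 0.9  0.  -1.3] w 0.0098
turn: world yaw -0.006  => about tool y: 0.006
world [ 0.5207 -0.0484  0.217 ] tool mm [ 1.8  4.4 -1.4]
```

View pics/k_side.png

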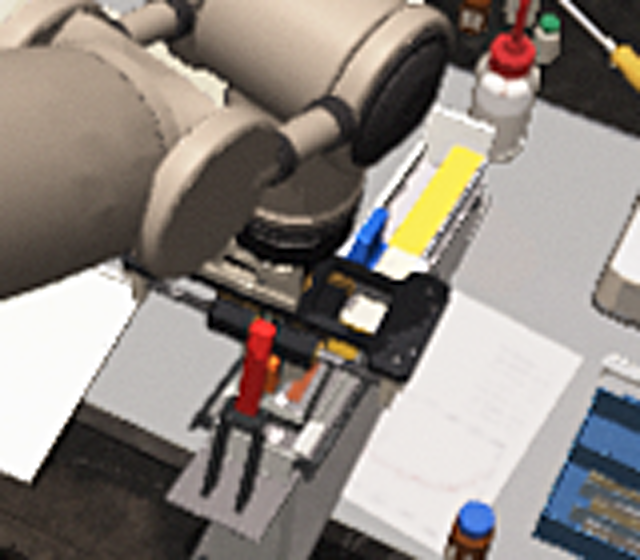

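Emit:
carry_out(rows=[[1,2,-1.4,0,1],[1,3.5,-1.4,0,1],[1,4.5,-1.4,0,1],[1,4.5,-1.4,0,1]])

```text
clock: 15.5
ee_pos: [0.521, -0.0484, 0.2159]
orientation: [-0.03, 2.208, -2.208]
wrist_force: [0.2, -0.9, -1.2]
grip_width: 0.0097
```

Emit:
carry_out(rows=[[0,1.5,0,0,1],[0,1.5,0,0,1],[0,1.5,0,0,0.3],[0,1.5,0,0,0.3],[0,1.5,0,0,0.3],[0,1.5,0,0,0.3],[0,1.5,0,0,0.3],[0,1.5,0,0,0.3]])

```text
clock: 16.5
ee_pos: [0.521, -0.0484, 0.2145]
orientation: [-0.03, 2.208, -2.208]
wrist_force: [0.4, 1.0, 0.0]
grip_width: 0.0322
```

Run:
```python
from h import *
plan([])
C=cam("side"); crop(C["image"],230,150,160,140,"l_side",4)
```

```text
clock 16.5 p [ 0.521  -0.0484  0.2145] toolx [-1.    -0.027 -0.   ] tooly [ 0.  0. -1.] toolz [ 0.027 -1.    -0.   ] q6 [-0.24  0.36  1.58  0.    1.2   1.3 ] F [0.4 1.  0. ] w 0.0322
```

View pics/l_side.png

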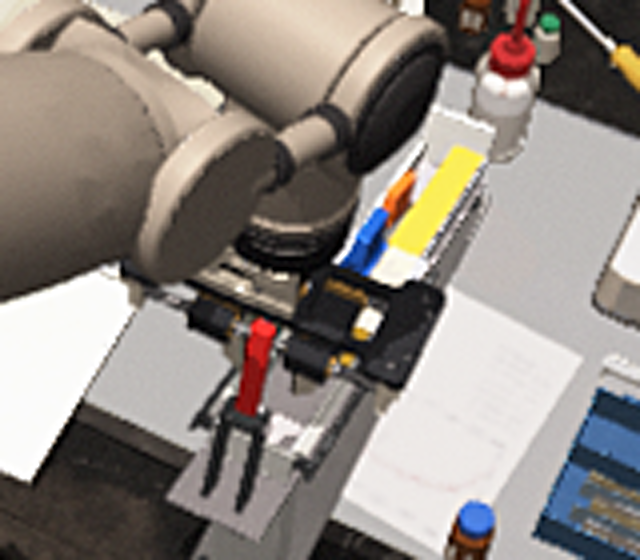

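Emit:
carry_out(rows=[[0,-40,0,0,0],[0,-100,0,0,0],[-20,-125,30,0,0],[-20,-125,85,0,0],[-20,-125,140,0,0],[-20,-125,195,0,0],[-20,-125,250,0,0],[-20,-125,250,0,0]])

```text
clock: 17.55
ee_pos: [0.5469, -0.3015, 0.338]
orientation: [-0.026, 2.212, -2.211]
wrist_force: [-0.1, 0.5, 0.4]
grip_width: 0.0456
```

```bash
python3 car.py m1;  python3 - <<'E'
from h import *
plan([])
C=cam("side","m"); C=cam("top","m"); crop(C["image"],240,100,160,170,"m_topc",3.5)
E
```

```text
side []
top [([0.581, 0.367], 0.71)]
carrier xy 0.5772 0.3619 th -1.151 fin [0.5873 0.3664] cost 1172.9
clock 17.75 p [ 0.5478 -0.2965  0.3397] toolx [-1.    -0.028 -0.   ] tooly [ 0.  0. -1.] toolz [ 0.028 -1.    -0.   ] q6 [-0.62  0.49  1.04  0.    1.62  0.92] F [0.2 0.6 0.8] w 0.0459
```

View pics/m1.png

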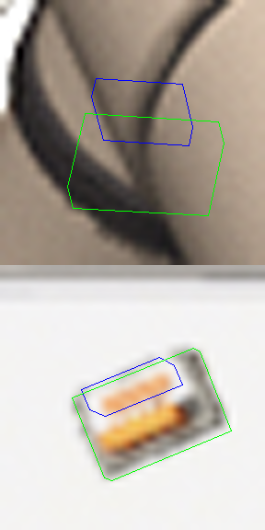

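View pics/m_side.png

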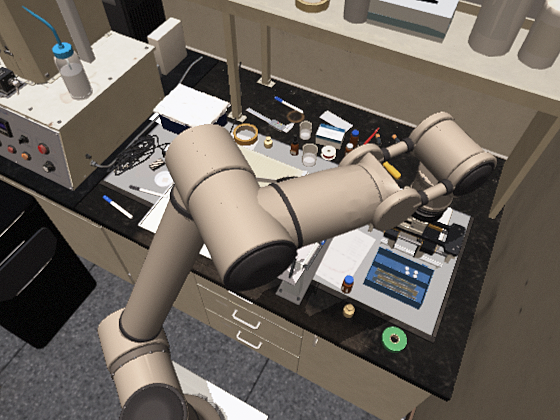

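View pics/m_topc.png

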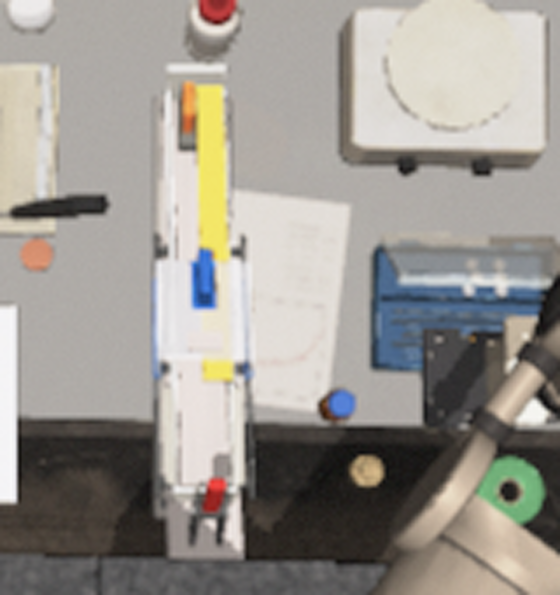

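```bash
sed -e 's/for n in("side","top")}/for n in CAMS}/' -e 's/OUT={}/OUT={}; CAMS=sys.argv[2].split(","); SEEDS=eval(sys.argv[3]) if len(sys.argv)>3 else []/' -e 's/(im\[...,0\]-im\[...,2\]-60)\/80/(im[...,0]-im[...,2]-105)\/50/' -e 's/base=.*/base=[np.array(s) for s in SEEDS]+[a for l in cands for a,b in l]/' car.py > car2.py
python3 car2.py n1 top "[(.58,.245),(.577,.362)]"; python3 -c "
from h import *
i=cv2.imread('pics/m_top.png')[:,:,::-1]; crop(i,130,170,130,90,'m_tray',6)
"
```

```text
top [([0.576, 0.361], 0.71), ([0.578, 0.25], 0.45)]
carrier xy 0.5775 0.2426 th 0.004 fin [0.5775 0.2536] cost 80.8
carrier xy 0.5775 0.3628 th 2.002 fin [0.5676 0.3582] cost 76.5
```

View pics/n1.png

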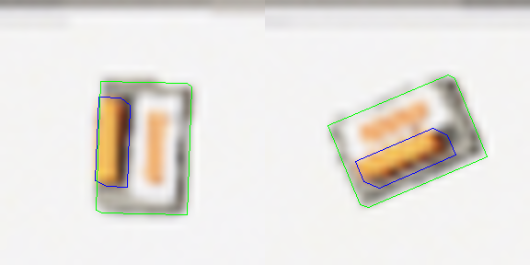

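View pics/m_tray.png

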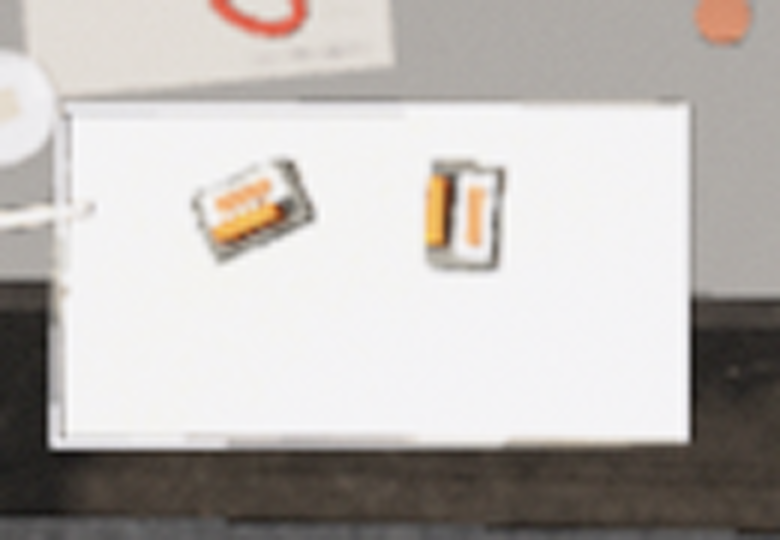

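Run:
```python
from h import *
plan([(.5775,.2536,.34),(.5775,.2536,.054)],np.pi/2)
```

```text
clock 17.95 p [ 0.5479 -0.2966  0.34  ] toolx [-1.    -0.028 -0.001] tooly [ 0.001 -0.    -1.   ] toolz [ 0.028 -1.     0.   ] q6 [-0.62  0.49  1.04  0.    1.62  0.92] F [0.  0.7 0.5] w 0.0459
turn: world yaw -0.028  => about tool y: 0.028
world [0.5775 0.2536 0.34  ] tool mm [-4.510e+01 -1.000e-01 -5.491e+02]
world [0.5775 0.2536 0.054 ] tool mm [ -45.   285.9 -549.2]
```

Emit:
carry_out(rows=[[-5,0,-60,0,0],[-10,0,-120,0,0],[-15,0,-180,0,0],[-20,0,-240,0,0],[-25,0,-300,0,0],[-30,0,-360,0,0],[-35,0,-420,0,0],[-40,20,-480,0.028,0],[-45,50,-535,0.028,0],[-45,100,-549,0.028,0]])

```text
clock: 19.2
ee_pos: [0.5779, 0.2567, 0.2402]
orientation: [0.001, 2.22, -2.215]
wrist_force: [0.8, -0.4, -0.5]
grip_width: 0.0461
```

Run:
```python
from h import *
plan([(.5775,.2536,.054)],np.pi/2)
```

```text
clock 19.2 p [0.5779 0.2567 0.2402] toolx [-1.    -0.003 -0.005] tooly [ 0.005  0.002 -1.   ] toolz [ 0.004 -1.    -0.002] q6 [0.3  0.54 1.21 0.   1.38 1.86] F [ 0.8 -0.4 -0.5] w 0.0461
turn: world yaw -0.004  => about tool y: 0.004
world [0.5775 0.2536 0.054 ] tool mm [  1.3 186.1   3.5]
```

Emit:
carry_out(rows=[[0,60,0,0,0],[0,115,0,0,0],[0,155,0,0,0],[0,178,0,0,0],[0,186,0,0,0],[0,186,0,0,0],[0,186,0,0,0]])

```text
clock: 20.08
ee_pos: [0.5787, 0.2527, 0.0551]
orientation: [0.004, 2.222, -2.22]
wrist_force: [-0.7, 0.7, -0.8]
grip_width: 0.0457
```

Emit:
carry_out(rows=[[0,0,0,0,1],[0,0,0,0,1],[0,0,0,0,1],[0,0,0,0,1],[0,0,0,0,1],[0,0,0,0,1],[0,0,0,0,1],[0,0,0,0,1]])

```text
clock: 21.08
ee_pos: [0.578, 0.2522, 0.0536]
orientation: [-0.001, -2.221, 2.221]
wrist_force: [-0.7, 1.4, 1.0]
grip_width: 0.0096
```

Run:
```python
from h import *
plan([(.5210,-.0484,.345),(.5210,-.0484,.2145)],np.pi/2+.0208)
```

```text
clock 21.07 p [0.578  0.2522 0.0536] toolx [-1.     0.001 -0.   ] tooly [ 0.  0. -1.] toolz [-0.001 -1.    -0.   ] q6 [0.29 0.72 1.43 0.   0.99 1.86] F [-0.7  1.4  1. ] w 0.0096
turn: world yaw 0.022  => about tool y: -0.022
world [ 0.521  -0.0484  0.345 ] tool mm [  56.6 -291.4  300.7]
world [ 0.521  -0.0484  0.2145] tool mm [  56.6 -160.9  300.7]
```

Emit:
carry_out(rows=[[0,-50,0,0,1],[0,-110,0,0,1],[0,-170,0,-0.022,1],[0,-230,30,-0.022,1],[5,-280,70,-0.022,1],[15,-291,125,-0.022,1],[30,-291,180,-0.022,1],[45,-291,235,-0.022,1],[56,-291,285,-0.022,1],[56.6,-291,300.7,-0.022,1]])

```text
clock: 22.32
ee_pos: [0.5202, -0.0507, 0.3444]
orientation: [-0.02, 2.213, -2.213]
wrist_force: [0.1, 0.3, -1.9]
grip_width: 0.0098
```

Emit:
carry_out(rows=[[0,0,0,0,1],[0,45,0,0,1],[0,80,0,0,1],[0,105,0,0,1],[0,115,0,0,1],[0,115,0,0,1]])

```text
clock: 23.08
ee_pos: [0.5212, -0.0474, 0.2294]
orientation: [-0.025, 2.211, -2.21]
wrist_force: [-0.1, -0.1, -0.8]
grip_width: 0.0098
```

Run:
```python
from h import *
plan([(.5210,-.0484,.2145)],np.pi/2+.0208)
C=cam("side"); crop(C["image"],230,150,160,140,"o_side",4)
```

```text
clock 23.07 p [ 0.5212 -0.0474  0.2294] toolx [-1.    -0.022  0.001] tooly [-0.001  0.001 -1.   ] toolz [ 0.022 -1.    -0.001] q6 [-0.24  0.35  1.55  0.    1.24  1.31] F [-0.1 -0.1 -0.8] w 0.0098
turn: world yaw -0.001  => about tool y: 0.001
world [ 0.521  -0.0484  0.2145] tool mm [ 0.2 14.9  1. ]
```

View pics/o_side.png

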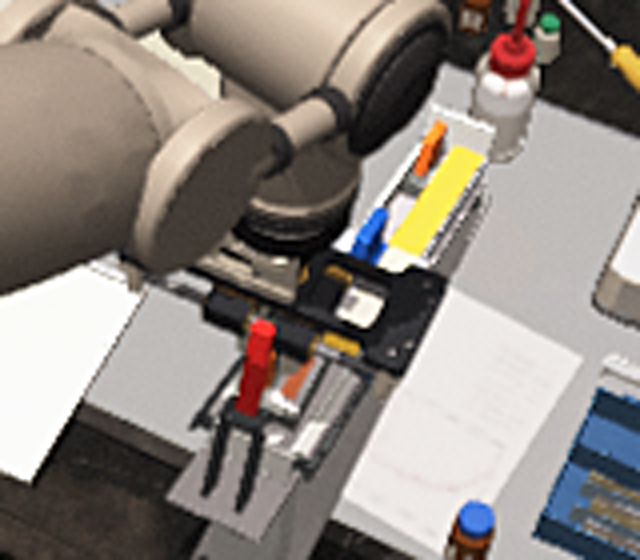

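Emit:
carry_out(rows=[[0,8,0.5,0,1],[0,13,0.5,0,1],[0,15,0.5,0,1],[0,15,0.5,0,0.3],[0,15,0.5,0,0.3],[0,15,0.5,0,0.3],[0,15,0.5,0,0.3],[0,15,0.5,0,0.3],[0,15,0.5,0,0.3]])

```text
clock: 24.25
ee_pos: [0.521, -0.0489, 0.2145]
orientation: [-0.023, 2.211, -2.211]
wrist_force: [0.6, 0.8, -0.1]
grip_width: 0.032
```

Emit:
carry_out(rows=[[0,-50,0,0,0],[0,-100,0,0,0],[0,-135,0,0,0],[0,-135,0,0,0]])

```text
clock: 24.75
ee_pos: [0.522, -0.0491, 0.3524]
orientation: [-0.016, 2.206, -2.21]
wrist_force: [0.7, -0.3, -1.1]
grip_width: 0.0458
```

```bash
python3 car2.py p1 top "[(.577,.362)]"
python3 - <<'E'
from h import *
plan([])
C=cam("side"); crop(C["image"],230,110,160,140,"p_side",4)
C=cam("top"); crop(C["image"],240,100,160,170,"p_topc",3.5)
E
```

```text
top [([0.578, 0.362], 0.59)]
carrier xy 0.5781 0.3623 th 2.003 fin [0.5681 0.3577] cost 69.4
clock 24.85 p [ 0.5207 -0.0488  0.3489] toolx [-1.    -0.021  0.001] tooly [-0.001  0.    -1.   ] toolz [ 0.021 -1.    -0.   ] q6 [-0.24  0.28  1.33  0.    1.54  1.31] F [ 0.1  0.1 -0.5] w 0.046
```

View pics/p_side.png

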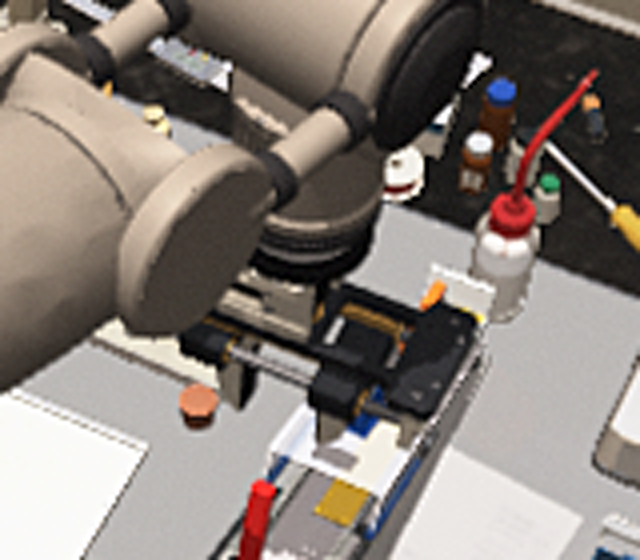

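View pics/p1.png

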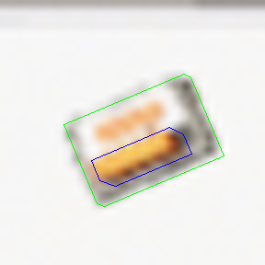

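Run:
```python
from h import *
plan([(.568,.3579,.2),(.568,.3579,.054)],.432)
```

```text
clock 24.95 p [ 0.5205 -0.0488  0.3479] toolx [-1.    -0.021  0.003] tooly [-0.003  0.001 -1.   ] toolz [ 0.021 -1.    -0.001] q6 [-0.24  0.28  1.33  0.    1.54  1.31] F [ 0.5 -0.1 -0.2] w 0.0458
turn: world yaw -1.16  => about tool y: 1.16
world [0.568  0.3579 0.2   ] tool mm [ -56.4  148.1 -405.5]
world [0.568  0.3579 0.054 ] tool mm [ -56.8  294.1 -405.3]
```

Emit:
carry_out(rows=[[0,0,-50,-0.1,0],[-5,0,-110,-0.28,0],[-10,0,-170,-0.46,0],[-20,20,-230,-0.64,0],[-30,50,-290,-0.82,0],[-45,80,-350,-1.0,0],[-56,110,-400,-1.18,0],[-57,130,-405.5,-1.36,0],[-57,140,-405.5,-1.54,0],[-57,148,-405.5,-1.72,0]])

```text
clock: 26.2
ee_pos: [0.5686, 0.3578, 0.1986]
orientation: [-1.292, 1.08, -1.077]
wrist_force: [-0.0, -0.4, -0.9]
grip_width: 0.0456
```

Run:
```python
from h import *
plan([(.568,.3579,.2),(.568,.3579,.054)],.432)
```

```text
clock 26.2 p [0.5686 0.3578 0.1986] toolx [ 0.176 -0.984  0.001] tooly [-0.004 -0.002 -1.   ] toolz [ 0.984  0.176 -0.004] q6 [0.45 0.65 1.13 0.   1.36 0.27] F [-0.  -0.4 -0.9] w 0.0456
turn: world yaw 0.255  => about tool y: -0.255
world [0.568  0.3579 0.2   ] tool mm [-0.2 -1.4 -0.6]
world [0.568  0.3579 0.054 ] tool mm [ -0.4 144.6   0. ]
```

Emit:
carry_out(rows=[[0,20,-0.5,-0.13,0],[0,70,-0.5,-0.258,0],[0,115,-0.5,-0.258,0],[0,138,-0.5,-0.258,0],[0,145,-0.5,-0.258,0],[0,145,-0.5,-0.258,0],[0,145,-0.5,-0.258,0]])

```text
clock: 27.08
ee_pos: [0.5697, 0.358, 0.0579]
orientation: [-1.38, 0.887, -0.889]
wrist_force: [1.4, 0.5, 0.1]
grip_width: 0.0462
```

Emit:
carry_out(rows=[[0,0,0,0,1],[0,0,0,0,1],[0,0,0,0,1],[0,0,0,0,1],[0,0,0,0,1],[0,0,0,0,1],[0,0,0,0,1],[0,0,0,0,1]])

```text
clock: 28.08
ee_pos: [0.5689, 0.3576, 0.0566]
orientation: [-1.382, 0.889, -0.888]
wrist_force: [-1.5, -0.3, 2.7]
grip_width: 0.0101
```

Run:
```python
from h import *
plan([(.5210,-.0484,.345),(.5210,-.0484,.2145)],np.pi/2+.0208)
```

```text
clock 28.07 p [0.5689 0.3576 0.0566] toolx [ 0.415 -0.91  -0.   ] tooly [-0.  0. -1.] toolz [ 0.91   0.415 -0.   ] q6 [0.45 0.78 1.29 0.   1.07 0.02] F [-1.5 -0.3  2.7] w 0.0101
turn: world yaw 1.164  => about tool y: -1.164
world [ 0.521  -0.0484  0.345 ] tool mm [ 349.5 -288.4 -212.2]
world [ 0.521  -0.0484  0.2145] tool mm [ 349.5 -157.9 -212.2]
```

Emit:
carry_out(rows=[[0,-50,0,0,1],[0,-110,0,0.18,1],[0,-170,0,0.36,1],[0,-230,0,0.54,1],[40,-280,-25,0.72,1],[90,-290,-55,0.9,1],[140,-290,-85,1.08,1],[190,-290,-115,1.26,1],[230,-290,-140,1.44,1],[260,-290,-158,1.62,1]])

```text
clock: 29.32
ee_pos: [0.5329, 0.0534, 0.3464]
orientation: [-0.379, 2.018, -2.019]
wrist_force: [0.6, 0.2, 0.3]
grip_width: 0.0098
```

Run:
```python
from h import *
plan([(.5210,-.0484,.347),(.5210,-.0484,.2175)],np.pi/2+.0208)
```

```text
clock 29.32 p [0.5329 0.0534 0.3464] toolx [-0.932 -0.363 -0.   ] tooly [ 0. -0. -1.] toolz [ 0.363 -0.932  0.   ] q6 [-0.04  0.31  1.3  -0.    1.54  1.16] F [0.6 0.2 0.3] w 0.0098
turn: world yaw -0.351  => about tool y: 0.351
world [ 0.521  -0.0484  0.347 ] tool mm [48.1 -0.6 90.6]
world [ 0.521  -0.0484  0.2175] tool mm [ 48.1 128.9  90.5]
```

Emit:
carry_out(rows=[[15,0,30,0.18,1],[32,0,60,0.351,1],[48,0,90,0.351,1],[48,0,90.5,0.351,1],[48,40,90.5,0.351,1],[48,75,90.5,0.351,1],[48,100,90.5,0.351,1],[48,113,90.5,0.351,1],[48,113,90.5,0.351,1]])

```text
clock: 30.45
ee_pos: [0.5221, -0.0461, 0.2331]
orientation: [-0.032, 2.208, -2.208]
wrist_force: [0.3, -1.2, -0.5]
grip_width: 0.0101
```

Run:
```python
from h import *
plan([(.5210,-.0484,.2175)],np.pi/2+.0208)
C=cam("side"); crop(C["image"],230,150,160,140,"q_side",4)
```

```text
clock 30.45 p [ 0.5221 -0.0461  0.2331] toolx [-1.    -0.028  0.001] tooly [-0.001  0.    -1.   ] toolz [ 0.028 -1.    -0.   ] q6 [-0.23  0.35  1.54 -0.    1.25  1.31] F [ 0.3 -1.2 -0.5] w 0.0101
turn: world yaw -0.007  => about tool y: 0.007
world [ 0.521  -0.0484  0.2175] tool mm [ 1.1 15.6  2.3]
```

View pics/q_side.png

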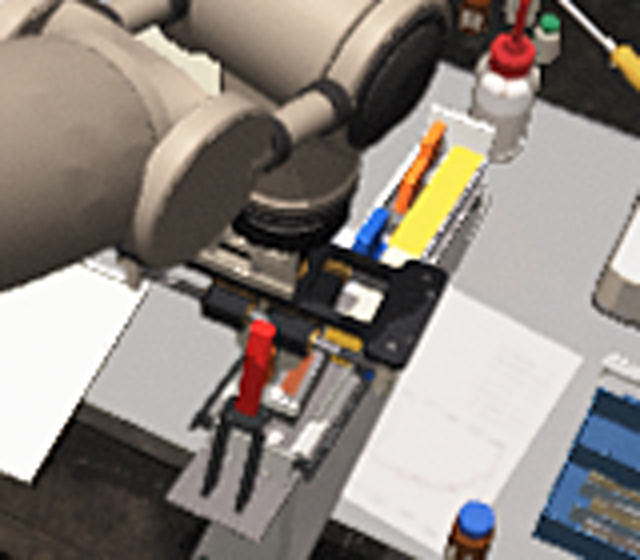

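Emit:
carry_out(rows=[[0.5,8,2,0,1],[0.5,13,2,0,1],[0.5,15.5,2,0,1],[0.5,15.5,2,0,0.3],[0.5,15.5,2,0,0.3],[0.5,15.5,2,0,0.3],[0.5,15.5,2,0,0.3],[0.5,15.5,2,0,0.3],[0.5,15.5,2,0,0.3]])

```text
clock: 31.62
ee_pos: [0.5217, -0.0483, 0.218]
orientation: [-0.031, 2.207, -2.207]
wrist_force: [-0.6, 0.6, 1.0]
grip_width: 0.0321
```

Emit:
carry_out(rows=[[0,-50,0,0,0],[0,-100,0,0,0],[0,-130,0,0,0],[0,-130,-60,0,0],[0,-130,-120,0,0],[0,-130,-180,0,0],[0,-130,-240,0,0],[0,-130,-300,0,0],[0,-130,-300,0,0]])

```text
clock: 32.75
ee_pos: [0.5123, 0.2554, 0.3474]
orientation: [-0.038, 2.206, -2.204]
wrist_force: [0.6, 0.4, 1.2]
grip_width: 0.0456
```

```bash
python3 hood.py r
python3 - <<'E'
from h import *
plan([])
s=cam("side","s");t=cam("top","s")
for n in("side","top"):
  for d in bot.find_in(n,"carrier_1"): print(n,np.round(d["pixel"]),round(d["conf"],2))
a=cv2.imread("pics/r_side.png");b=cv2.imread("pics/r_top.png")
cv2.imwrite("pics/rr.png",cv2.resize(np.hstack([a,b]),None,fx=.7,fy=.7))
E
```

```text
side [315 202  12  17  82] [320.9 210.8] hood 0.096 res px 0.3
before 0.013
top [295 172   6  16  83] [297.5 179.8] hood 0.0975 res px 0.8
before 0.017
clock 32.85 p [0.5131 0.2518 0.3477] toolx [-1.    -0.029  0.   ] tooly [-0.    -0.001 -1.   ] toolz [ 0.029 -1.     0.001] q6 [ 0.32  0.38  1.19 -0.    1.58  1.86] F [0.8 0.5 0.2] w 0.0461
side [194. 334.] 0.62
side [208. 280.] 0.2
top [142. 289.] 0.49
```

View pics/rr.png

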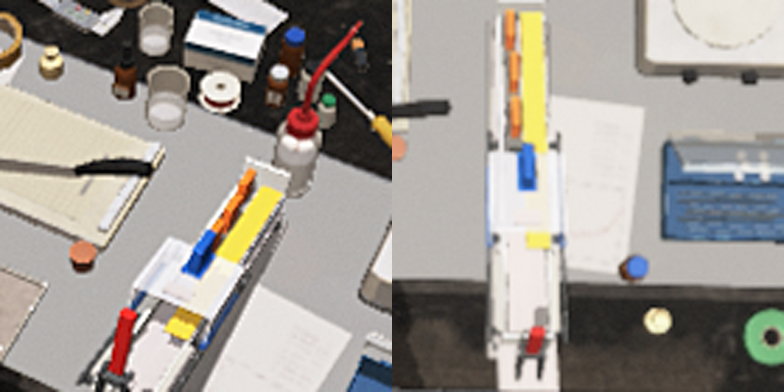

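View pics/s_top.png

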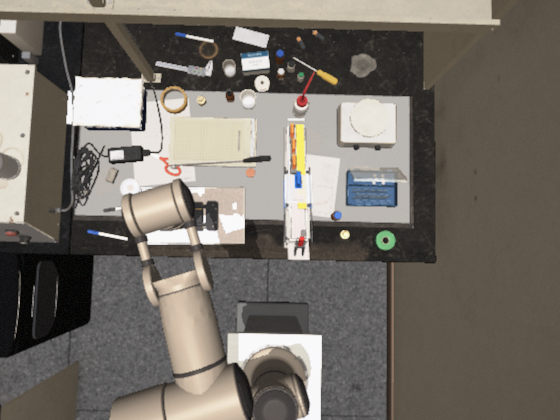

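Run:
```python
from h import *
g=tw(TP,(.125,0,.083)); plan([g+[0,0,.14],g,tw(TP,(.020,0,.083))],np.pi/2+.0208)
```

```text
clock 33.05 p [0.5137 0.2502 0.3482] toolx [-1.    -0.026 -0.   ] tooly [ 0. -0. -1.] toolz [ 0.026 -1.     0.   ] q6 [ 0.32  0.38  1.19 -0.    1.58  1.86] F [ 1.3  0.3 -0.2] w 0.0462
turn: world yaw -0.005  => about tool y: 0.005
world [ 0.6545 -0.0566  0.3432] tool mm [-132.9    5.   310.2]
world [ 0.6545 -0.0566  0.2032] tool mm [-132.9  145.   310.2]
world [ 0.5559 -0.0586  0.2392] tool mm [-34.2 109.1 309.8]
```

Emit:
carry_out(rows=[[-25,5,55,0,0],[-50,5,110,0,0],[-75,5,165,0,0],[-100,5,220,0,0],[-125,5,275,0.005,0],[-133,5,310,0.005,0],[-133,50,310,0.005,0],[-133,95,310,0.005,0],[-133,125,310,0.005,0],[-133,125,310,0.005,0]])

```text
clock: 34.3
ee_pos: [0.6534, -0.0557, 0.2207]
orientation: [-0.029, 2.215, -2.212]
wrist_force: [-0.2, -0.1, 0.5]
grip_width: 0.046
```

Run:
```python
from h import *
g=tw(TP,(.125,0,.083)); plan([g],np.pi/2+.0208)
C=cam("side"); crop(C["image"],250,120,140,140,"t_side",4)
```

```text
clock 34.3 p [ 0.6534 -0.0557  0.2207] toolx [-1.    -0.021  0.005] tooly [-0.005  0.001 -1.   ] toolz [ 0.021 -1.    -0.001] q6 [-0.2   0.61  1.15  0.    1.39  1.35] F [-0.2 -0.1  0.5] w 0.046
turn: world yaw -0.0  => about tool y: 0.0
world [ 0.6545 -0.0566  0.2032] tool mm [-1.2 17.4  0.9]
```

View pics/t_side.png

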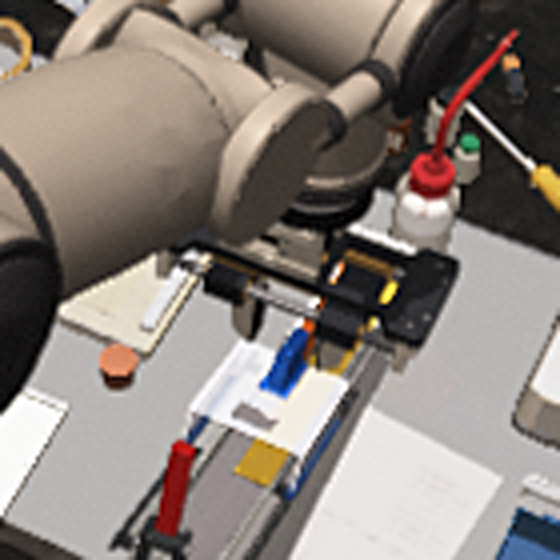

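Emit:
carry_out(rows=[[0,12,0,0,0],[0,16,0,0,0],[0,16,0,0,1],[0,16,0,0,1],[0,16,0,0,1],[0,16,0,0,1],[0,16,0,0,1],[0,16,0,0,1],[0,16,0,0,1],[0,16,0,0,1]])

```text
clock: 35.6
ee_pos: [0.6551, -0.0577, 0.2073]
orientation: [-0.023, 2.205, -2.215]
wrist_force: [-0.4, -8.9, -0.7]
grip_width: 0.0116
```

Emit:
carry_out(rows=[[12,-4.5,1,0,1],[24,-9,1,0,1],[36,-13,1,0,1],[48,-17.5,1,0,1],[60,-22,1,0,1],[72,-26,1,0,1],[82,-30,1,0,1],[90,-33,1,0,1],[95,-34.5,1,0,1],[95,-34.5,1,0,1]])

```text
clock: 36.85
ee_pos: [0.5598, -0.0596, 0.242]
orientation: [-0.024, 2.207, -2.213]
wrist_force: [-1.1, -7.0, -0.4]
grip_width: 0.012
```

Emit:
carry_out(rows=[[2,-0.7,0,0,1],[4,-1.5,0,0,1],[6,-2.2,0,0,1],[8,-2.9,0,0,1],[8,-2.9,0,0,1]])

```text
clock: 37.48
ee_pos: [0.556, -0.0597, 0.2435]
orientation: [-0.014, 2.203, -2.209]
wrist_force: [20.0, -5.9, -17.3]
grip_width: 0.0115
```

Emit:
carry_out(rows=[[0,0,0,0,0],[0,0,0,0,0],[0,0,0,0,0],[0,0,0,0,0],[0,-40,0,0,0],[0,-90,0,0,0],[-10,-110,-60,0,1],[-10,-110,-120,0,1],[-10,-110,-180,0,1],[-10,-110,-180,0,1]])

```text
clock: 38.72
ee_pos: [0.5571, 0.1262, 0.3545]
orientation: [-0.032, 2.208, -2.206]
wrist_force: [-0.0, 0.3, 0.0]
grip_width: 0.0108
```

```bash
python3 hood.py u;python3 - <<'E'
from h import *
plan([])
a=cv2.imread("pics/u_side.png");b=cv2.imread("pics/u_top.png")
cv2.imwrite("pics/uu.png",cv2.resize(np.hstack([a,b]),None,fx=.7,fy=.7))
E
```

```text
side [300 221  13  19  97] [306.9 230.5] hood -0.0085 res px 0.2
before 0.013
top [296 202   6  17  86] [298.5 210.7] hood -0.006 res px 0.6
before 0.017
clock 38.83 p [0.5576 0.1224 0.3544] toolx [-1.    -0.024  0.   ] tooly [-0.    -0.001 -1.   ] toolz [ 0.024 -1.     0.001] q6 [ 0.08  0.37  1.17 -0.    1.59  1.63] F [0.3 0.  0.3] w 0.0032
```

View pics/uu.png

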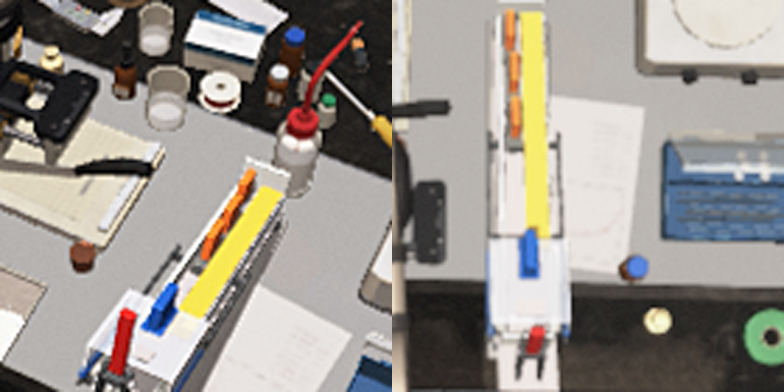

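Emit:
carry_out(rows=[[30,-20,0,0,1],[80,-46,0,0,1],[130,-46,20,0,1],[157,-46,60,0,1],[157,-46,115,0,1],[157,-46,165,0,1],[157,-46,179,0,1],[157,-46,179,0,1]])

```text
clock: 39.83
ee_pos: [0.4047, -0.0615, 0.4003]
orientation: [-0.021, 2.212, -2.212]
wrist_force: [0.5, 0.6, -0.2]
grip_width: 0.0003
```

```bash
cat > clamp.py <<'E'
from h import *
pv=np.array([.4457,-.0608,.2591])
c=[(-.0407,.077),(-.0085,.077),(.0093,.0742),(.0254,.0661),(.0383,.0536),(.047,.0379),(.0505,.022),(.0527,.0142),(.0515,.007),(.0515,.004)]
plan([pv+[x,0,z] for x,z in c],np.pi/2+.0208)
E
python3 clamp.py
python3 - <<'E'
from h import *
C=cam("side"); crop(C["image"],240,170,120,120,"v_side",3.3)
C=cam("top"); crop(C["image"],240,170,120,120,"v_top",3.3)
a=cv2.imread("pics/v_side.png");b=cv2.imread("pics/v_top.png"); cv2.imwrite("pics/vv.png",np.hstack([a,b]))
E
```

```text
clock 39.83 p [ 0.4047 -0.0615  0.4003] toolx [-1.    -0.019  0.   ] tooly [-0.  0. -1.] toolz [ 0.019 -1.    -0.   ] q6 [-0.34  0.04  1.48  0.    1.62  1.21] F [ 0.5  0.6 -0.2] w 0.0003
turn: world yaw 0.002  => about tool y: -0.002
world [ 0.405  -0.0608  0.3361] tool mm [-0.3 64.2 -0.7]
world [ 0.4372 -0.0608  0.3361] tool mm [-32.5  64.2  -0.1]
world [ 0.455  -0.0608  0.3333] tool mm [-50.3  67.    0.2]
world [ 0.4711 -0.0608  0.3252] tool mm [-66.4  75.1   0.5]
world [ 0.484  -0.0608  0.3127] tool mm [-79.3  87.6   0.8]
world [ 0.4927 -0.0608  0.297 ] tool mm [-88.  103.3   1. ]
world [ 0.4962 -0.0608  0.2811] tool mm [-91.5 119.2   1. ]
world [ 0.4984 -0.0608  0.2733] tool mm [-93.7 127.    1.1]
world [ 0.4972 -0.0608  0.2661] tool mm [-92.5 134.2   1.1]
world [ 0.4972 -0.0608  0.2631] tool mm [-92.5 137.2   1.1]
```

View pics/vv.png

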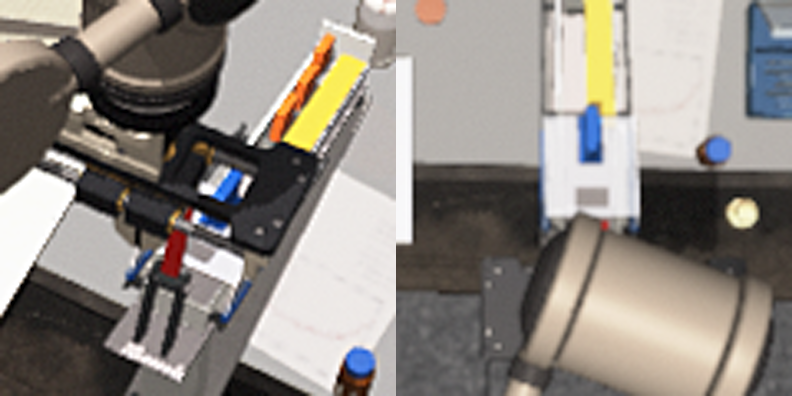

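Emit:
carry_out(rows=[[0,35,0,0,1],[0,58,0,0,1],[0,64,0,0,1],[-15,64,0,0,1],[-25,64,0,0,1],[-33,64,0,0,1],[-42,65.5,0,0,1],[-50,67,0,0,1]])

```text
clock: 40.92
ee_pos: [0.4553, -0.0592, 0.3333]
orientation: [-0.026, 2.21, -2.21]
wrist_force: [-2.2, -0.3, 0.4]
grip_width: 0.0001
```

```bash
python3 clamp.py
python3 - <<'E'
from h import *
C=cam("side"); crop(C["image"],240,170,120,120,"w_side",4)
E
```

```text
clock 40.92 p [ 0.4553 -0.0592  0.3333] toolx [-1.    -0.023  0.001] tooly [-0.001  0.    -1.   ] toolz [ 0.023 -1.    -0.   ] q6 [-0.3   0.16  1.52 -0.    1.46  1.25] F [-2.2 -0.3  0.4] w 0.0001
turn: world yaw -0.002  => about tool y: 0.002
world [ 0.405  -0.0608  0.3361] tool mm [50.3 -2.7  0.4]
world [ 0.4372 -0.0608  0.3361] tool mm [18.1 -2.8  1.2]
world [ 0.455  -0.0608  0.3333] tool mm [0.3 0.  1.6]
world [ 0.4711 -0.0608  0.3252] tool mm [-15.8   8.1   1.9]
world [ 0.484  -0.0608  0.3127] tool mm [-28.7  20.6   2.2]
world [ 0.4927 -0.0608  0.297 ] tool mm [-37.4  36.3   2.4]
world [ 0.4962 -0.0608  0.2811] tool mm [-40.9  52.2   2.5]
world [ 0.4984 -0.0608  0.2733] tool mm [-43.1  60.    2.6]
world [ 0.4972 -0.0608  0.2661] tool mm [-41.9  67.2   2.5]
world [ 0.4972 -0.0608  0.2631] tool mm [-41.9  70.2   2.5]
```

View pics/w_side.png

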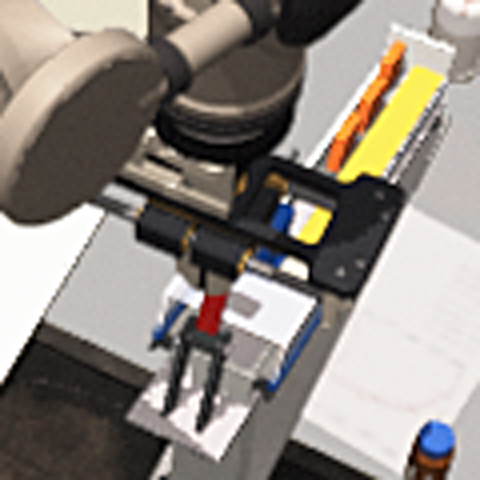

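Force of −2.2 N in x: the finger is pushing the arm as expected. Continue the arc.

Emit:
carry_out(rows=[[-8,4,1.5,0,1],[-16,8,1.5,0,1],[-23,14,1.5,0,1],[-29,20.5,1.5,0,1],[-34,28,1.5,0,1],[-38,36,1.5,0,1],[-41,45,1.5,0,1],[-42,52,1.5,0,1],[-43,57,1.5,0,1],[-43,60,1.5,0,1]])

```text
clock: 42.22
ee_pos: [0.4978, -0.0598, 0.2732]
orientation: [-0.025, 2.21, -2.21]
wrist_force: [-0.6, -0.0, 1.9]
grip_width: 0.0005
```

Emit:
carry_out(rows=[[0,2,0,0,1],[0,4,0,0,1],[1,6,0,0,1],[1,7,0,0,1],[1,7,0,0,1]])

```text
clock: 42.85
ee_pos: [0.4972, -0.0598, 0.2665]
orientation: [-0.024, 2.21, -2.21]
wrist_force: [0.8, -0.3, 1.3]
grip_width: 0.0004
```

Run:
```python
from h import *
plan([])
C=cam("side"); crop(C["image"],240,170,120,120,"x_side",4)
```

```text
clock 42.85 p [ 0.4972 -0.0598  0.2665] toolx [-1.    -0.023 -0.001] tooly [ 0.001 -0.    -1.   ] toolz [ 0.023 -1.     0.   ] q6 [-0.27  0.28  1.55  0.    1.31  1.28] F [ 0.8 -0.3  1.3] w 0.0004
```

View pics/x_side.png

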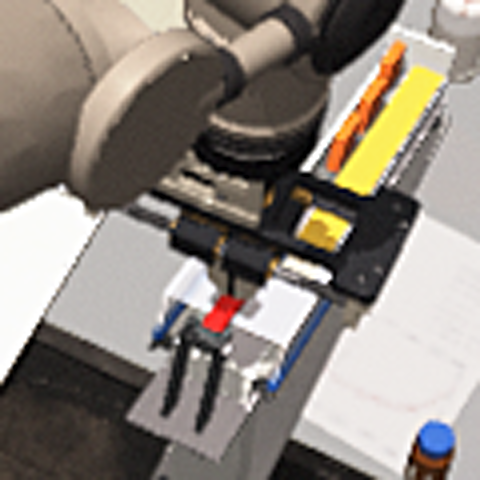

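Emit:
carry_out(rows=[[0,1.5,0,0,1],[0,3,0,0,1],[0,4,0,0,1],[0,4,0,0,1]])

```text
clock: 43.4
ee_pos: [0.4973, -0.0599, 0.2654]
orientation: [-0.021, 2.207, -2.209]
wrist_force: [-5.2, 1.8, 21.1]
grip_width: 0.0004
```

Stopped at 21 N: the arm is down on its stop. Lift off and check.

Emit:
carry_out(rows=[[0,-30,0,0,1],[0,-80,0,0,1],[0,-120,-20,0,1],[0,-120,-80,0,1],[0,-120,-140,0,1],[0,-120,-200,0,1],[0,-120,-260,0,1],[0,-120,-310,0,1],[0,-120,-310,0,1]])

```text
clock: 44.52
ee_pos: [0.489, 0.2531, 0.3813]
orientation: [-0.033, 2.208, -2.208]
wrist_force: [0.3, -0.4, -0.3]
grip_width: 0.0004
```

```bash
python3 hood.py y;python3 - <<'E'
from h import *
plan([])
TP2=tpose(.5025,-.0596,.0208)
for n in("side","top"):
    r=cam(n); im=cv2.imread(f"pics/y_{n}.png")
    for a in(1.57,1.7,1.82):
        b=a-.25; L=[(-.085+q*np.sin(b),0,.071+q*np.cos(b)) for q in(0,.08)]
        P=[tuple(np.round((proj(r,tw(TP2,p))-[250,120]+.5)*4).astype(int).tolist()) for p in L]; print(n,a,P)
    cv2.line(im,P[0],P[1],(0,255,0),1); cv2.imwrite(f"pics/y2_{n}.png",im)
a=cv2.imread("pics/y2_side.png");b=cv2.imread("pics/y2_top.png"); cv2.imwrite("pics/yy.png",cv2.resize(np.hstack([a[140:],b[140:]]),None,fx=.714,fy=.714))
E
```

```text
side [302 221  11  15  65] [307.3 227.9] hood 0.001 res px 0.9
before 0.013
top [296 202   6  17  88] [298.5 210.8] hood -0.0065 res px 0.6
before 0.017
clock 44.62 p [0.4896 0.2501 0.3818] toolx [-1.    -0.024  0.001] tooly [-0.001 -0.001 -1.   ] toolz [ 0.024 -1.     0.001] q6 [ 0.33  0.33  1.17 -0.    1.64  1.88] F [-1.   0.   0.3] w 0.0003
side 1.57 [(163, 540), (218, 447)]
side 1.7 [(163, 540), (215, 458)]
side 1.82 [(163, 540), (213, 468)]
top 1.57 [(202, 505), (201, 394)]
top 1.7 [(202, 505), (200, 398)]
top 1.82 [(202, 505), (199, 402)]
```

View pics/yy.png

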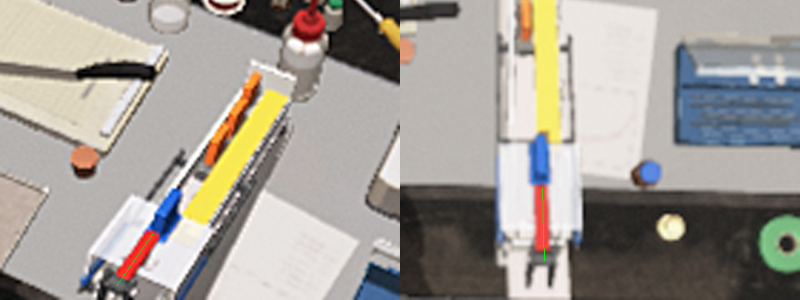

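Run:
```python
from h import *
r=cam("side"); TP2=tpose(.5025,-.0596,.0208); s=10
im=cv2.resize(r["image"][210:270,265:335,::-1],None,fx=s,fy=s,interpolation=cv2.INTER_CUBIC)
for a,c in((1.55,(255,0,0)),(1.82,(0,255,0))):
    b=a-.25; n=np.array([-np.cos(b),0,np.sin(b)])*.005
    for y in(-.007,.007):
        L=[np.array([-.085+q*np.sin(b),y,.066+q*np.cos(b)])+n for q in(.02,.08)]
        P=[tuple(np.round((proj(r,tw(TP2,p))-[265,210]+.5)*s).astype(int).tolist()) for p in L]; cv2.line(im,P[0],P[1],c,1)
cv2.imwrite("pics/z.png",im)
```

```text
(no output)
```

View pics/z.png

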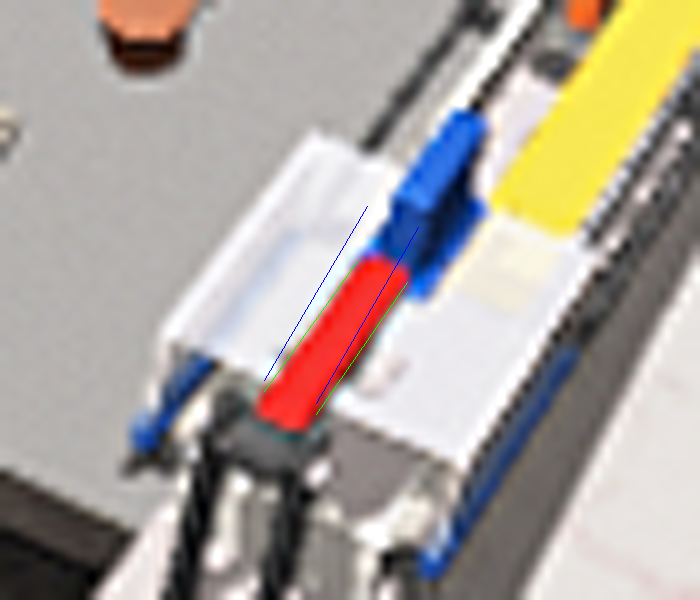

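Run:
```python
from workcell import bot
print(bot.sign_off(), bot.get_obs()["clock"])
```

```text
the job is handed in; nothing more can be done
the job is handed in; nothing more can be done
```

The job is done and handed in, at about 45 s on the robot's clock. I opened the hood and placed the three carriers that were present, each with its fin on the open side. Each slid down into the magazine. I then shut the hood, swung the clamp down, and moved the arm clear.

**What the last checks showed:**
- **Carriers:** both cameras showed all three nose to tail at the end stop, and the bay was empty.
- **Hood open:** it met its stop when pushed, with about 35 N of resistance.
- **Hood shut:** it met its stop with about 26 N, after 105 mm of travel.
- **Clamp:** it met its stop at 21 N, and its outline in the side picture matches 1.82 rad.
- **Bystanders:** I went nowhere near them on purpose. The vial, weight, tape and stopper looked unmoved in the pictures, though I did not measure them again at the end.

**Disagreements:**
- **Start position:** the hood was not fully shut at the start; it stood about 15–20 mm open. That threw off my first estimate of the track position, so I refitted it.
- **Camera offset:** after the refit, the camera readings for the hood still ran about 7 mm low, at about 97 mm open and −7 mm shut. I relied on the stop contacts and the measured travel instead.
- **Final side view:** this reading gave +1 mm because the clamp hides part of the hood's grip.

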